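# Clean the last casting seam and hang the rinsed bottles to drain

## Robot

A 6-joint arm with a two-finger parallel gripper is mounted at the origin on the work surface. World frame = base frame: x ahead of the robot, y to its left, z up, the work surface at z = 0. Lengths are in mm, angles in rad, forces in N, time in s.
With the tool pointing down it reaches from about 400 to 825 mm from the base axis. Payload 7 kg.
Tool frame: the origin (TCP) lies between the finger pads; the fingertips stand 11 mm ahead of it and the grasp point (between the pads) lies 8 mm behind it; z points along the fingers, y is the line along which they close (so a half turn about z gives the same grasp; the last joint's range is limited). The gripper opens to 85 mm and grips with 20 to 120 N. Pads are 22 mm wide; open, the fingers measure 114 mm over their backs; the gripper's body (76 mm by 85 mm) begins 54 mm behind the grasp point. The pads swing forward as they close: fully open they stand 13 mm farther back than shut.
Start: joints at [-0.927, 0.359, 0.012, 0, -1.224, -0.288], TCP at [235.102, -632.71, 242.302] pointing down, gripper open.
Joint ranges: [-3.07, 3.07], [-1.43, 2.12], [-1.02, 1.25], [-3.03, 1.67], [-3.05, -0], [-3.03, 3.03]. Speed limits (rad/s): [2.39, 2.39, 3.01, 3.14, 3.14, 3.14].

## Interface

Orientations are given as a unit quaternion [x, y, z, w].
In Python, from cell import r, eyes, hand_in, spotter gives the robot as it stands.
- The arm moves only by the shell command python3 -m creep 'ROWS' [OPENING] [FORCE]. ROWS is JSON, a list of rows, each an object with "translation": the shift along the tool's x, y, z each as a share of 0.1 m, from -1 to 1, a list of three; "dr": the turn, a rotation vector about the tool's x, y, z each as a share of 60 degrees, from -1 to 1, a list of three. In form: [{"translation": [x, y, z], "dr": [ax, ay, az]}, ...]. A call has 1 to 20 rows; each row is the pose to reach, as a shift and turn from the pose commanded when the call began, along the tool's axes at that moment; what a row does not reach only later rows make up. A row lasts 1/8 s, in which the tool goes at most 62.5 mm and 10.7 degrees, less where a joint would pass 70% of its speed; a pose out of reach is approached as far as the arm can. A call with a number of a shift or a turn outside -1 to 1 is refused whole. A call with a gripper value outside its range is refused whole. OPENING is the closure, from 0 (fully open) to 1 (shut), set as the call begins (- or left out, the last holds). The fingers move at their own pace and stop on an object; FORCE is the grip in N (left out, the last holds). Time passes only in rows, so rows that repeat a pose let the fingers close. It gives the time, the measured TCP pose, the force, the opening and the grip force at its end, in the units of the state.
- r.sense(): the state, without advancing time (a new reading comes with each control period).
- eyes.read_camera(name): name is "side" or "top"; returns a dict with "pixels" (400x640x3 uint8, blue, green, red), "depth" (400x640 float32, mm along the optical axis (not along the pixel's ray), 0 where there is no reading), "intrinsics" (3x3 intrinsics, pixels), "k1" (the pictures are not rectified: a ray, as slopes to the right and down, at radius r is drawn at 1 + k1 r^2 times it, then the intrinsics apply), "rvec" (rotation vector, rad) and "tvec" (3), from world to camera coordinates, as OpenCV has them. Camera axes: x right, y down, z forward; pixel columns grow to the right and rows downward; lengths in mm; the calibration is good to about 2 mm. A picture is of the moment at which its call begins.
- hand_in(): hands the job in; it is judged then, once.
Trained networks look in a picture, given as the dict that the camera call returned (one of the last four; its "shot" number tells which), for a name from the list of things; names that differ only in an ending like _2 or _b are one class to them, and where a whole thing is asked for, a point or a joint stands for the part that bears it (a point fixed in the world has none). Each returns a list of dicts, best first, with "score" (0 to 1); they miss things now and then, are a little off and sometimes report something else, mostly with a low value. They report only what shows in the picture. A call takes as long as a camera call. They do not tell look-alikes from the thing itself.
- spotter.boxes_of(picture, thing): "centre" ([column, row] in pixels, amid what is visible of it).
- spotter.pinpoint(picture, thing): "centre" ([column, row] in pixels: a listed point, or the origin of a listed thing).
The state is a dict: "t": time; "joint_pos": joint angles; "qvel": joint speeds; "effort": joint torques, N m; "position": TCP position; "tool_rot": TCP orientation; "contact_force": force on the tool from outside, world axes, zero at the start; "ft_torque": the same for the moment, N m; "gripper_width": finger opening in mm; "grip_force": force on a finger pad.
Only numpy, scipy, OpenCV 4.12 (cv2) and the standard library are available. Lean on these libraries where they do the work, as an engineer would, in place of code of your own. Each camera call takes 0.05 s, during which the arm holds its last target. There are 200 camera calls.

## Task

The bottle on the banding wheel still has its casting seam: take the scraper from its tray and, before you move that bottle, run the tip lightly and slowly (under 5 cm a second) along the seam from the shoulder end to the foot end, staying on the line and touching all the way, then lay the scraper back in its tray. Hang every bottle, that one and each of the finished ones lying on the table, upside down on the drying stand, each on a peg of its own with the neck slid fully down over it. Leave everything else on the table where it is.

Things in the scene. Friction and masses are not known exactly. Their poses are not given: they have to be found in the camera images.
- seam_bottle: Darker red, pale seam along its top face (+z), on the banding wheel (steel disc, 150 mm, locked, top 60 mm high): square clay bottle, lying, mouth to the robot: body 48x48 mm, 84 long; shoulder; round neck 32 (lip 37), bore 22, 67 deep; 137 long, 0.24 kg. Origin on the long axis, in the middle of the square part, 95 mm from the mouth, 42 from the foot, 24 from each flat side. +x points to the foot, -x out of the mouth.
- bottle1: A finished bottle (lighter red, no seam), or absent: square clay bottle, lying, mouth roughly to the robot: body 48x48 mm, 84 long; shoulder; round neck 32 (lip 37), bore 22, 67 deep; 137 long, 0.24 kg. Origin on the long axis, in the middle of the square part, 95 mm from the mouth, 42 from the foot, 24 from each flat side. +x points to the foot, -x out of the mouth.
- bottle2: A finished bottle (lighter red, no seam), or absent: square clay bottle, lying, mouth roughly to the robot: body 48x48 mm, 84 long; shoulder; round neck 32 (lip 37), bore 22, 67 deep; 137 long, 0.24 kg. Origin on the long axis, in the middle of the square part, 95 mm from the mouth, 42 from the foot, 24 from each flat side. +x points to the foot, -x out of the mouth.
- bottle3: A finished bottle (lighter red, no seam), or absent: square clay bottle, lying, mouth roughly to the robot: body 48x48 mm, 84 long; shoulder; round neck 32 (lip 37), bore 22, 67 deep; 137 long, 0.24 kg. Origin on the long axis, in the middle of the square part, 95 mm from the mouth, 42 from the foot, 24 from each flat side. +x points to the foot, -x out of the mouth.
- seam_bottle_mouth (a point): Centre of the rim of the mouth of seam_bottle (seam_bottle x = -95 mm, on the axis).
- bottle1_mouth (a point): Centre of the rim of the mouth of bottle1 (bottle1 x = -95 mm, on the axis).
- bottle2_mouth (a point): Centre of the rim of the mouth of bottle2 (bottle2 x = -95 mm, on the axis).
- bottle3_mouth (a point): Centre of the rim of the mouth of bottle3 (bottle3 x = -95 mm, on the axis).
- seam1 (a point): Point 1 of 4 on the casting seam, on the surface of the seam bottle's top face (its x = -34 mm, y = 0, z = 24 mm), at the shoulder end. The seam is straight from 1 to 4.
- seam2 (a point): Point 2 of 4 on the casting seam, on the surface of the seam bottle's top face (its x = -11.5 mm, y = 0, z = 24 mm). The seam is straight from 1 to 4.
- seam3 (a point): Point 3 of 4 on the casting seam, on the surface of the seam bottle's top face (its x = 11.5 mm, y = 0, z = 24 mm). The seam is straight from 1 to 4.
- seam4 (a point): Point 4 of 4 on the casting seam, on the surface of the seam bottle's top face (its x = 34 mm, y = 0, z = 24 mm), at the foot end. The seam is straight from 1 to 4.
- scraper: Seam scraper: yellow square handle 90 x 14 x 14 mm, brass ferrule, thin steel shaft and a round tip 8 mm across; 144 mm long, 0.06 kg, lying flat in its tray. Origin: centre of the handle. -x points along the tool to the tip; the handle's flat sides are square to y and z.
- scraper_tip (a point): Centre of the scraper's round tip (radius 4 mm), 95 mm from the middle of the handle.
- tool_tray: Shallow wooden tray, fixed, 210 mm (its x) by 100 mm (its y) outside, 14 mm high, walls and floor 4 mm thick. Origin: centre of its underside. The scraper starts lying along it, tip towards the tray's -x, its centre 11 mm above the table.
- rack: Fixed drying stand: drip tray 140 (x) x 330 (y) x 16 mm, above it a sloping wooden board, 86x314 mm, robot-side edge 100 mm high, with 4 white pegs 84 mm apart along y, 12 mm thick, 62 long, square to the board: leaning 35 deg from vertical to the stand's +x, away from the robot. A bottle fully home has its lip on the board. Origin: mid-underside, -x faces the robot.
- peg1_foot (a point): Foot of peg 1: where the peg's axis meets the top of the sloping board, 75 mm above the table, at y = -126 mm of the stand.
- peg2_foot (a point): Foot of peg 2: where the peg's axis meets the top of the sloping board, 75 mm above the table, at y = -42 mm of the stand.
- peg3_foot (a point): Foot of peg 3: where the peg's axis meets the top of the sloping board, 75 mm above the table, at y = 42 mm of the stand.
- peg4_foot (a point): Foot of peg 4: where the peg's axis meets the top of the sloping board, 75 mm above the table, at y = 126 mm of the stand.
- sprayer: Dark glass spray bottle with a black trigger head, 158 mm tall; not part of the job. Origin: centre of its underside.
- coil_pot: Unfinished red coil-built pot, 124 mm across, 66 mm tall; not part of the job. Origin: centre of its underside.
- brush_jar: Blue ceramic jar of brushes, 180 mm tall with the brushes; not part of the job. Origin: centre of its underside.
- clay_block: Block of red clay, 120 x 90 x 55 mm; not part of the job. Origin: centre of its underside.
There are look-alikes about, which are no part of the job. What is shaped like the seam_bottle but orange is not meant.

How it is judged (in metres and radians):
On the way, in this order (a step that is already met when the one before it is completed fails the run):
1. the scraper's tip rests on the seam at its shoulder end, moving slowly (distance of seam_bottle from where it was at the start of the episode below 0.04 m and distance between scraper_tip and seam1 below 0.009 m and linear speed of scraper below 0.06 m/s and contact force between scraper and seam_bottle above 0.1 N), for 0.1 s.
2. the scraper's tip rests on the seam a third of the way along, moving slowly (distance of seam_bottle from where it was at the start of the episode below 0.04 m and distance between scraper_tip and seam2 below 0.009 m and linear speed of scraper below 0.06 m/s and contact force between scraper and seam_bottle above 0.1 N), for 0.1 s.
3. the scraper's tip rests on the seam two thirds of the way along, moving slowly (distance of seam_bottle from where it was at the start of the episode below 0.04 m and distance between scraper_tip and seam3 below 0.009 m and linear speed of scraper below 0.06 m/s and contact force between scraper and seam_bottle above 0.1 N), for 0.1 s.
4. the scraper's tip rests on the seam at its foot end, moving slowly (distance of seam_bottle from where it was at the start of the episode below 0.04 m and distance between scraper_tip and seam4 below 0.009 m and linear speed of scraper below 0.06 m/s and contact force between scraper and seam_bottle above 0.1 N), for 0.1 s.
At the end, for the whole second after the job is handed in: Each bottle present rests mouth down on a peg (long axis within 54 degrees of upside down, centre of the mouth within 15 mm of the foot of the peg); the scraper rests in its tray (centre under 22 mm high, within 60 mm along and 46 mm across of the tray's, tip inside). All released (angle between each of seam_bottle, bottle1, bottle2, bottle3's own x axis and vertical below 0.95 rad and linear speed of each of seam_bottle, bottle1, bottle2, bottle3, scraper below 0.03 m/s and (distance between seam_bottle_mouth and peg1_foot below 0.015 m or distance between seam_bottle_mouth and peg2_foot below 0.015 m or distance between seam_bottle_mouth and peg3_foot below 0.015 m or distance between seam_bottle_mouth and peg4_foot below 0.015 m) and (distance between bottle1_mouth and peg1_foot below 0.015 m or distance between bottle1_mouth and peg2_foot below 0.015 m or distance between bottle1_mouth and peg3_foot below 0.015 m or distance between bottle1_mouth and peg4_foot below 0.015 m) and (distance between bottle2_mouth and peg1_foot below 0.015 m or distance between bottle2_mouth and peg2_foot below 0.015 m or distance between bottle2_mouth and peg3_foot below 0.015 m or distance between bottle2_mouth and peg4_foot below 0.015 m) and (distance between bottle3_mouth and peg1_foot below 0.015 m or distance between bottle3_mouth and peg2_foot below 0.015 m or distance between bottle3_mouth and peg3_foot below 0.015 m or distance between bottle3_mouth and peg4_foot below 0.015 m) and x of scraper in the frame of tool_tray between -0.06 and 0.06 m and y of scraper in the frame of tool_tray between -0.046 and 0.046 m and y of scraper_tip in the frame of tool_tray between -0.05 and 0.05 m and x of scraper_tip in the frame of tool_tray between -0.105 and 0.105 m and height (world z) of scraper below 0.022 m); the robot touches nothing.
It fails at once if a thing that is no part of the job is moved by more than 4 cm (distance of any of sprayer, coil_pot, brush_jar, clay_block from where it was at the start of the episode above 0.04 m).
It fails at once if the scraper is pressed hard on the seam bottle (over 35 N) (contact force between scraper and seam_bottle above 35 N).
Of bottle1, bottle2, bottle3 only 2 to 3 are there at a start; the rules pass over those that are not, and their reading is None.
At some moment in a run one of bottle1, bottle2, bottle3 may be knocked a few centimetres aside while the robot is not near it.
Once in a run the grip may slacken for a moment while it holds something.
It also fails if it takes over 210 s, if anything falls off the work surface, if the arm or the gripper's body presses on something with over 40 N, if the wrist force passes 120 N, or if a joint passes its speed limit or range.

## Working session

There is one attempt and no reset: what is moved stays moved. The work goes in short steps, Python scripts to look and compute and a shell command to move; the robot and the scene stay as the last step left them, time stands still between calls to the robot, and variables do not carry over. Pictures are saved under pics/ and viewed, at most 14 in all, crops included, and the job is handed in when it is done.

```bash
ls; mkdir -p pics
python3 - <<'E'
from cell import r, eyes, spotter
import cv2, pickle
print(r.sense())
for n in ("side","top"):
    p=eyes.read_camera(n)
    cv2.imwrite(f"pics/{n}0.png",p["pixels"])
    pickle.dump(p,open(f"{n}0.pkl","wb"))
    print({k:v for k,v in p.items() if k not in("pixels","depth")})
    for t in ["seam_bottle","bottle1","scraper","tool_tray","rack","sprayer","coil_pot","brush_jar","clay_block","seam1","seam4","scraper_tip","bottle1_mouth","seam_bottle_mouth","peg1_foot","peg4_foot"]:
        print(t,[(d["score"],d["centre"]) for d in spotter.pinpoint(p,t)[:6]])
E
```

```text
pics
{'t': 0.0, 'joint_pos': array([-9.26924613e-01,  3.59407040e-01,  1.10077421e-02, -3.86066983e-04,
       -1.22410730e+00, -2.88092493e-01]), 'qvel': array([ 0.00097906, -0.00062172,  0.00152646, -0.00094472,  0.00138048,
       -0.00131578]), 'effort': array([-6.72769802e-04, -5.83315837e+01,  2.93422115e+01,  6.93632796e+00,
       -5.85034228e-03,  3.34490460e-05]), 'position': array([ 234.91747512, -632.27122252,  241.32192472]), 'tool_rot': array([-1.76888107e-01,  9.84230579e-01,  8.45505118e-04, -2.22070376e-04]), 'contact_force': array([0.18022099, 0.47340454, 0.36790667]), 'ft_torque': array([-0.00045967, -0.05281771,  0.01280893]), 'grip_force': 0.0, 'gripper_width': 85.43716217041414}
{'intrinsics': array([[455.40377406,   0.        , 317.15615105],
       [  0.        , 455.40377406, 202.64234896],
       [  0.        ,   0.        ,   1.        ]]), 'k1': -0.0921299180265609, 'rvec': array([ 0.28547761, -2.7849733 ,  1.27861112]), 'tvec': array([ 494.49416037,  154.63617633, 1421.3907649 ]), 'shot': 1}
seam_bottle [(0.73, [376.3, 146.8]), (0.68, [338.4, 190.1]), (0.
[... 1728 characters left out ...]
176.2]), (0.45, [390.3, 182.6])]
coil_pot [(0.62, [277.1, 134.9])]
brush_jar [(0.66, [424.0, 160.2])]
clay_block [(0.98, [448.2, 198.9]), (0.23, [340.7, 243.7]), (0.16, [306.2, 166.4])]
seam1 [(0.97, [349.7, 214.4]), (0.94, [394.0, 282.5]), (0.92, [443.5, 249.7]), (0.91, [455.3, 247.4]), (0.91, [466.2, 250.2]), (0.9, [458.1, 250.7])]
seam4 [(0.97, [349.7, 214.4]), (0.94, [394.0, 282.5]), (0.92, [443.5, 249.7]), (0.91, [455.3, 247.4]), (0.91, [466.2, 250.2]), (0.9, [458.1, 250.7])]
scraper_tip [(0.65, [303.0, 223.9])]
bottle1_mouth []
seam_bottle_mouth [(0.71, [346.2, 245.7]), (0.68, [427.6, 248.2]), (0.59, [384.5, 298.2])]
peg1_foot [(0.53, [342.1, 245.6])]
peg4_foot [(0.55, [235.1, 187.9])]
```

Run:
```python
import cv2,pickle
p=pickle.load(open("top0.pkl","rb"))["pixels"]
c=p[110:330,160:500]; cv2.imwrite("pics/topc.png",cv2.resize(c,None,fx=2.35,fy=2.35,interpolation=cv2.INTER_CUBIC))
p=pickle.load(open("side0.pkl","rb"))["pixels"]
c=p[100:380,180:500]; cv2.imwrite("pics/sidec.png",cv2.resize(c,None,fx=2.1,fy=2.1,interpolation=cv2.INTER_CUBIC))
```

```text
(no output)
```

View pics/topc.png

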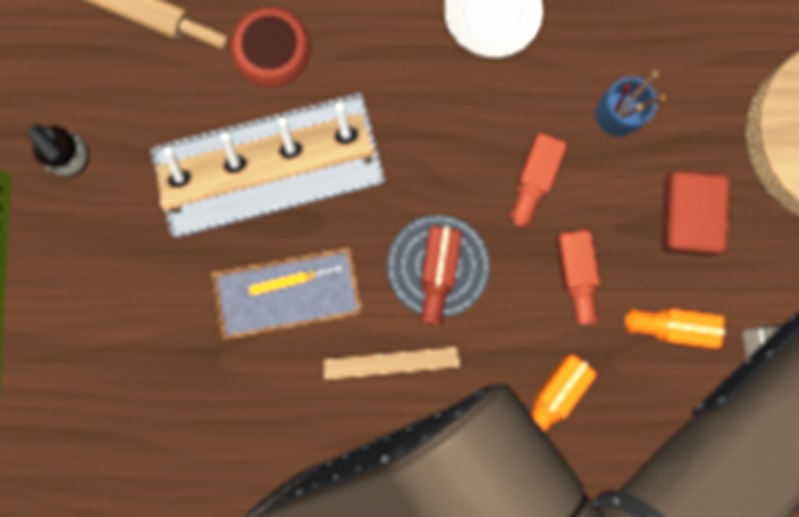

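View pics/sidec.png

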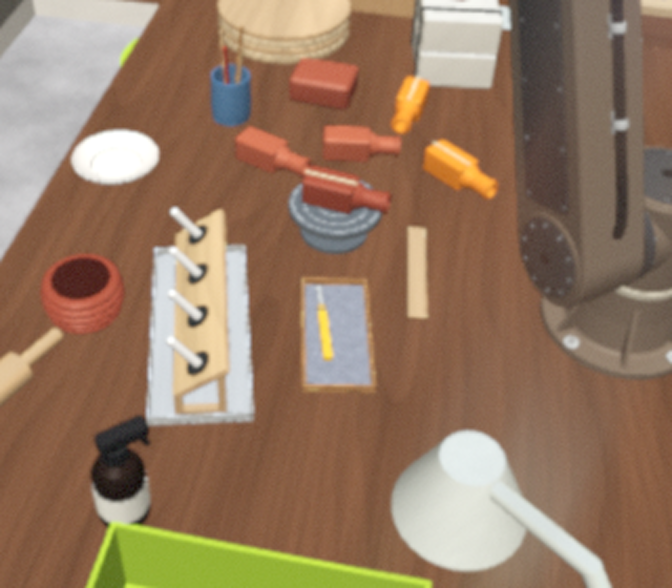

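Top crop: seam bottle on the wheel at about (438,272), two finished bottles at (540,180) and (579,277), orange decoys at (675,328) and (565,390), rack at (267,165), scraper in its tray at (295,282). The side crop confirms this and shows only two finished bottles. Next I'll fit the poses by silhouette in both views.

```bash
cat > h.py <<'E'
import numpy as np, cv2
from scipy.optimize import minimize
from scipy.spatial.transform import Rotation as R
def proj(p,X):
    q,_=cv2.projectPoints(np.asarray(X,float).reshape(-1,3),p["rvec"],p["tvec"],p["intrinsics"],np.array([p["k1"],0,0,0]))
    return q[:,0]
def cloud(p):
    h,w=p["depth"].shape; v,u=np.mgrid[:h,:w]
    n=cv2.undistortPoints(np.stack([u,v],-1).reshape(-1,1,2).astype(float),p["intrinsics"],np.array([p["k1"],0,0,0]))[:,0]
    d=p["depth"].reshape(-1,1); Xc=np.c_[n*d,d]
    Rm=cv2.Rodrigues(p["rvec"])[0]
    return ((Xc-p["tvec"])@Rm).reshape(h,w,3)
def box(x0,x1,y0,y1,z0,z1): return np.array([[a,b,c] for a in(x0,x1) for b in(y0,y1) for c in(z0,z1)],float)
def cyl(a,b,rad,rb=None):
    a,b=np.array(a,float),np.array(b,float); d=(b-a)/np.linalg.norm(b-a)
    u=np.cross(d,[0.3,.5,.81]);u/=np.linalg.norm(u);v=np.cross(d,u);t=np.linspace(0,2*np.pi,16,endpoint=False)[:,None]
    c=np.cos(t)*u+np.sin(t)*v
    return np.r_[a+rad*c,b+(rb or rad)*c]
BOTTLE=[box(-42,42,-24,24,-24,24),np.r_[box(-42,-41,-24,24,-24,24),cyl([-54,0,0],[-50,0,0],16)],cyl([-88,0,0],[-50,0,0],16),cyl([-95,0,0],[-88,0,0],18.5)]
s35,c35=np.sin(np.radians(35)),np.cos(np.radians(35))
def foot(fx): return np.array([[fx,y,75.] for y in(-126,-42,42,126)])
SC=4
def sil(p,parts,roi):
    x0,y0,x1,y1=roi; m=np.zeros(((y1-y0)*SC,(x1-x0)*SC),np.uint8)
    for X in parts:
        q=(proj(p,X)-[x0-.5,y0-.5])*SC
        cv2.fillConvexPoly(m,cv2.convexHull((q*16).astype(np.int32)),255,shift=4)
    return cv2.resize(m,(x1-x0,y1-y0),interpolation=cv2.INTER_AREA)/255.
def place(parts,x,y,yaw,z):
    r=R.from_euler('z',yaw).as_matrix(); return [X@r.T+[x,y,z] for X in parts]
def fit(ps,masks,parts,x,y,yaw,z,extra=None):
    """masks: list of soft masks, full image"""
    rois=[]
    for p in ps:
        q=np.vstack([proj(p,X) for X in place(parts,x,y,yaw,z)]); a=np.maximum(q.min(0)-12,0);b=np.minimum(q.max(0)+12,[640,400])
        rois.append([int(a[0]),int(a[1]),int(b[0]),int(b[1])])
    def cost(v):
        pl=place(parts,v[0],v[1],v[2]/100,z); c=0
        for p,m,ro in zip(ps,masks,rois):
            s=sil(p,pl,ro); mm=m[ro[1]:ro[3],ro[0]:ro[2]]
            c+=1-np.minimum(s,mm).sum()/np.maximum(s,mm).sum()
        return c/len(ps)
    best=None
    for d in(-15,0,15):
        v=np.array([x,y,yaw*100+d]); S=np.vstack([v,v+[10,0,0],v+[0,10,0],v+[0,0,12]])
        o=minimize(cost,v,method="Nelder-Mead",options=dict(initial_simplex=S,xatol=.1,fatol=1e-4))
        if best is None or o.fun<best.fun: best=o
    return best.x*[1,1,.01],best.fun
def mask(p,lo,hi,seed,close=3,rad=60):
    hsv=cv2.cvtColor(p["pixels"],cv2.COLOR_BGR2HSV); m=cv2.inRange(hsv,np.array(lo),np.array(hi))
    if close: m=cv2.morphologyEx(m,cv2.MORPH_CLOSE,np.ones((close,close)))
    n,l,st,ce=cv2.connectedComponentsWithStats(m)
    u,v=map(int,seed); sub=l[v-4:v+5,u-4:u+5]; ids=sub[sub>0]
    if not len(ids): return m*0.
    return (l==np.bincount(ids).argmax())*1.
E
python3 - <<'E'
import pickle,cv2,numpy as np
from h import *
for n,seeds in (("top",dict(seam=(345.7,222),b1=(391,182),b2=(406,222),handle=(279,231),peg=(343-160+160,246),pegA=(283,170),brown=(300,290),pegtop=(234,177))),("side",dict(seam=(338,191),b1=(305,170),b2=(345,167),handle=(334,262),pegA=(271,224)))):
    p=pickle.load(open(n+"0.pkl","rb")); hsv=cv2.cvtColor(p["pixels"],cv2.COLOR_BGR2HSV); C=cloud(p)
    for k,(u,v) in seeds.items(): print(n,k,hsv[int(v),int(u)],C[int(v),int(u)].round(0))
E
```

```text
top seam [  6 152 213] [ 447. -100.  104.]
top b1 [  7 167 235] [ 594. -266.   48.]
top b2 [  7 165 237] [ 454. -316.   47.]
top handle [ 26 187 254] [421. 125.  19.]
top peg [  5 165 178] [368. -95.  93.]
top pegA [ 21  19 218] [622. 109. 101.]
top brown [ 11 144 113] [217.  49.   7.]
top pegtop [ 20  12 189] [595. 273. 108.]
side seam [  5 150 151] [454. -84.  99.]
side b1 [  8 147 219] [ 598. -241.   46.]
side b2 [  8 133 217] [ 458. -287.   49.]
side handle [ 25 173 253] [424. 148.  15.]
side pegA [ 18  47 222] [633.  85.  71.]
```

```bash
cat > fitall.py <<'E'
from h import *
RED=([0,120,120],[10,255,255])
def red(p,seed): return mask(p,*RED,seed)
def seammask(p,seed):
    return mask(p,[0,110,90],[10,255,255],seed,close=5)
PEGS=[cyl([0,y,75],[62*s35,y,75+62*c35],6) for y in(-126,-42,42,126)]
def pegmask(p,v0):
    hsv=cv2.cvtColor(p["pixels"],cv2.COLOR_BGR2HSV)
    return cv2.inRange(hsv,np.array([0,0,170]),np.array([40,70,255]))/255.
def overlay(p,parts_list,img=None):
    img=p["pixels"].copy() if img is None else img
    img=cv2.resize(img,None,fx=3,fy=3,interpolation=cv2.INTER_CUBIC)
    for parts in parts_list:
        for X in parts:
            q=(proj(p,X)+.5)*3
            cv2.polylines(img,[cv2.convexHull((q*16).astype(np.int32))],True,(255,255,0),1,shift=4)
    return img
E
python3 - <<'E'
import pickle
from fitall import *
T,S=[pickle.load(open(n+"0.pkl","rb")) for n in("top","side")]
res=[]
for name,st,ss,x,y,yaw,z,f in (("seam",(345.7,222),(338,191),450,-100,0,84,seammask),("b1",(391,182),(305,170),595,-266,-.3,24,red),("b2",(406,222),(345,167),450,-316,.1,24,red)):
    for P,M in (([T,S],[f(T,st),f(S,ss)]),([T],[f(T,st)]),([S],[f(S,ss)])):
        v,c=fit(P,M,BOTTLE,x,y,yaw,z); print(name,v.round(3),round(c,3),[int(m.sum()) for m in M])
        if len(P)==2: res.append(place(BOTTLE,*v,z))
H=[box(-45,45,-7,7,-7,7)]
Y=([20,120,150],[34,255,255])
for P,M in (([T,S],[mask(T,*Y,(279,231)),mask(S,*Y,(334,260))]),([T],[mask(T,*Y,(279,231))]),([S],[mask(S,*Y,(334,260))])):
    v,c=fit(P,M,H,421,125,-1.35,11); print("scr",v.round(3),round(c,3),[int(m.sum()) for m in M])
    if len(P)==2: res.append(place(H+[cyl([-45,0,0],[-95,0,0],4)],*v,11))
# pegs: only pixels near the expected pegs
C=cloud(S)
def pm(p):
    m=pegmask(p,None); Z=cloud(p)[...,2]; m=m*(cv2.dilate((Z>70).astype(np.uint8),np.ones((3,3)))>0)
    return m
for P in ([T,S],[T],[S]):
    v,c=fit(P,[pm(p) for p in P],PEGS,605,150,.25,0); print("pegs",v.round(3),round(c,3))
    if len(P)==2: res.append(place(PEGS,*v,0))
print({n:[np.array(d["centre"]).round(0) for d in []] for n in ()})
a=overlay(T,res)[330:870,540:1290]; cv2.imwrite("pics/ovt.png",a)
a=overlay(S,res)[390:980,690:1290]; cv2.imwrite("pics/ovs.png",a)
E
```

```text
seam [ 4.57850e+02 -1.10539e+02 -1.73000e-01] 0.512 [11131, 3909]
seam [ 4.57586e+02 -1.08333e+02 -1.50000e-01] 0.482 [11131]
seam [ 4.61367e+02 -1.20253e+02 -2.40000e-01] 0.508 [3909]
b1 [ 6.07229e+02 -2.66582e+02 -3.85000e-01] 0.316 [555, 2663]
b1 [ 6.06420e+02 -2.66576e+02 -3.83000e-01] 0.081 [555]
b1 [ 6.08635e+02 -2.64357e+02 -3.65000e-01] 0.544 [2663]
b2 [ 4.63687e+02 -3.19200e+02  1.13000e-01] 0.305 [565, 2663]
b2 [ 4.63027e+02 -3.19782e+02  1.05000e-01] 0.117 [565]
b2 [ 4.63797e+02 -3.15227e+02  1.96000e-01] 0.482 [2663]
scr [425.254 127.622  -1.322] 0.265 [103, 91]
scr [424.976 128.309  -1.31 ] 0.194 [103]
scr [426.418 126.929  -1.361] 0.314 [91]
pegs [6.05785e+02 1.51409e+02 2.65000e-01] 0.438
pegs [6.05522e+02 1.51406e+02 2.60000e-01] 0.54
pegs [6.05536e+02 1.51485e+02 2.68000e-01] 0.335
{}
```

View pics/ovt.png

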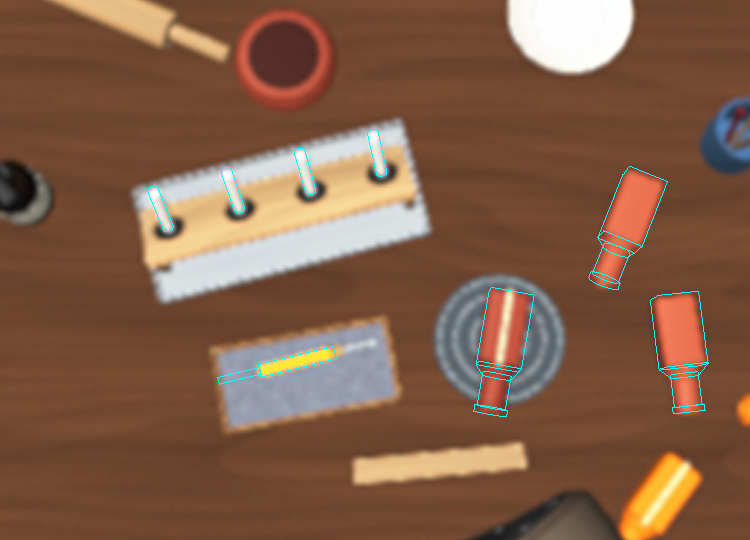

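View pics/ovs.png

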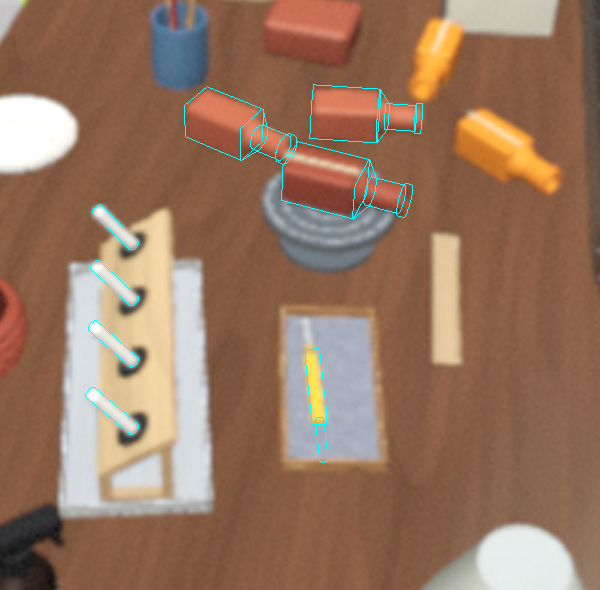

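The overlays fit the bottles and pegs well. The handle fits too, but the tip points to −y, so the scraper's yaw is 1.82. I'll refine the seam from its pale pixels and write a planner helper.

```bash
cat > plan.py <<'E'
import sys,json
from h import *
from cell import r
def log():
    s=r.sense(); open("log.jsonl","a").write(json.dumps([list(map(float,s[k])) for k in("joint_pos","position","tool_rot")])+"\n"); return s
def Rt(yaw,pitch=0,roll=0):
    """tool pointing down, tool x at world yaw; then turned about tool y by pitch, tool x by roll (tool frame)"""
    return R.from_euler('z',yaw)*R.from_euler('x',np.pi)*R.from_euler('y',pitch)*R.from_euler('x',roll)
def to(s,pos,rot):
    R0=R.from_quat(s["tool_rot"]); t=R0.inv().apply(np.array(pos)-s["position"])/100; d=(R0.inv()*rot).as_rotvec()/np.radians(60)
    return t.round(3),d.round(3)
if __name__=="__main__":
    s=log(); a=list(map(float,sys.argv[1:])); 
    R0=R.from_quat(s["tool_rot"]); e=R0.as_matrix()
    print("t",round(s["t"],2),"pos",s["position"].round(1),"x",e[:,0].round(3),"z",e[:,2].round(3),"j",s["joint_pos"].round(3),"F",s["contact_force"].round(1),"w",round(s["gripper_width"],1),"grip",round(s["grip_force"],1))
    if a: print("row",*to(s,a[:3],Rt(*a[3:])))
E
python3 - <<'E'
import pickle
from fitall import *
for n,roi in(("top",(335,195,365,250)),("side",(325,175,365,205))):
    p=pickle.load(open(n+"0.pkl","rb")); hsv=cv2.cvtColor(p["pixels"],cv2.COLOR_BGR2HSV)
    x0,y0,x1,y1=roi; sub=hsv[y0:y1,x0:x1].astype(float)
    m=(sub[...,1]<120)&(sub[...,2]>190)&(sub[...,0]>7)&(sub[...,0]<25)
    if n=="top": m&=np.abs(cloud(p)[y0:y1,x0:x1,2]-108)<25
    v,u=np.nonzero(m); q=np.c_[u+x0,v+y0].astype(float)
    nn=cv2.undistortPoints(q[:,None],p["intrinsics"],np.array([p["k1"],0,0,0]))[:,0]
    Rm=cv2.Rodrigues(p["rvec"])[0]; c=-Rm.T@p["tvec"]; d=np.c_[nn,np.ones(len(nn))]@Rm
    X=c+d*((108-c[2])/d[:,2])[:,None]
    vx,vy,cx,cy=cv2.fitLine(X[:,:2].astype(np.float32),cv2.DIST_HUBER,0,.01,.01).ravel()
    t=(X[:,:2]-[cx,cy])@[vx,vy]; ce=np.array([cx,cy])+np.array([vx,vy])*(t.min()+t.max())/2
    print(n,len(q),"yaw",np.arctan2(vy,vx),"mid",ce.round(1),"len",t.max()-t.min(), "bounds",X.min(0).round(0),X.max(0).round(0))
T,S=[pickle.load(open(n+"0.pkl","rb")) for n in("top","side")]
def rm(p,seed,x,y,z,yaw,lo):
    hsv=cv2.cvtColor(p["pixels"],cv2.COLOR_BGR2HSV); m=cv2.inRange(hsv,np.array(lo),np.array([10,255,255]))
    return m/255.
for nm,x,y,yaw,z,lo in(("seam",458,-109,-.17,84,[0,120,135]),("b1",606.5,-266.5,-.385,24,[0,120,170]),("b2",463,-319.5,.107,24,[0,120,170])):
    M=[]
    for p in(T,):
        m=cv2.morphologyEx(rm(p,0,x,y,z,yaw,lo),cv2.MORPH_CLOSE,np.ones((5,5)))
        reg=cv2.dilate((sil(p,place(BOTTLE,x,y,yaw,z),(0,0,640,400))>0).astype(np.uint8),np.ones((9,9)))
        M.append(m*reg)
    v,c=fit([T],M,BOTTLE,x,y,yaw,z); print(nm,v.round(3),round(c,3))
E
python3 plan.py 425.3 127.6 100 -1.322
```

```text
top 69 yaw -0.14907251 mid [ 457.4 -109.5] len 80.97894047910547 bounds [ 417. -117.  108.] [ 497. -100.  108.]
side 80 yaw -0.16473946 mid [ 460.1 -108. ] len 86.350580216855 bounds [ 417. -122.  108.] [503. -95. 108.]
seam [ 4.58022e+02 -1.08408e+02 -1.92000e-01] 0.186
b1 [ 6.05506e+02 -2.66036e+02 -4.25000e-01] 0.193
b2 [ 4.61449e+02 -3.17630e+02  1.38000e-01] 0.236
t 1.7 pos [ 235.1 -632.7  242.3] x [-0.937 -0.348  0.   ] z [-0.  0. -1.] j [-0.927  0.359  0.012  0.    -1.224 -0.288] F [-0.3 -0.1 -0.4] w 85.0 grip 0.0
row [-4.432  6.464  1.423] [ 0.     0.    -1.398]
```

```bash
R1='[{"translation":[-0.41,0.22,0],"dr":[0,0,0]},{"translation":[-0.82,0.44,0],"dr":[0,0,0]},{"translation":[-0.82,0.44,0],"dr":[0,0,0]}]'; true
python3 -m creep '[{"translation":[-0.41,0.22,0],"dr":[0,0,0]},{"translation":[-0.82,0.44,0],"dr":[0,0,0]},{"translation":[-0.82,0.44,0],"dr":[0,0,0]}]' 0.55 60
python3 -m creep '[{"translation":[-0.41,0.22,0],"dr":[0,0,0]},{"translation":[-0.82,0.44,0],"dr":[0,0,0]},{"translation":[-0.82,0.44,0],"dr":[0,0,0]}]'
python3 -m creep '[{"translation":[-0.41,0.22,0],"dr":[0,0,0]},{"translation":[-0.82,0.44,0],"dr":[0,0,0]},{"translation":[-0.82,0.44,0],"dr":[0,0,0]}]'
python3 plan.py 425.3 127.6 100 -1.322
```

```text
t: 2.08
position: [298.5, -561.1, 242.8]
tool_rot: [-0.178, 0.984, -0.0, 0.0]
contact_force: [0.2, -0.4, 0.1]
gripper_width: 38.7
grip_force: 0.0
t: 2.45
position: [359.6, -491.8, 242.7]
tool_rot: [-0.178, 0.984, -0.0, 0.0]
contact_force: [1.9, 0.2, -0.1]
gripper_width: 38.4
grip_force: 0.0
t: 2.82
position: [420.9, -422.5, 242.4]
tool_rot: [-0.178, 0.984, -0.0, 0.0]
contact_force: [-0.5, -0.3, -0.0]
gripper_width: 38.5
grip_force: 0.0
t 2.83 pos [ 420.9 -422.5  242.4] x [-0.937 -0.351 -0.   ] z [ 0. -0. -1.] j [-0.46   0.23  -0.168  0.    -1.172 -0.753] F [-0.5 -0.3 -0. ] w 38.5 grip 0.0
row [-1.969  5.137  1.423] [-0.    -0.    -1.396]
```

```bash
python3 -m creep '[{"translation":[-0.2,0.5,0],"dr":[0,0,0]},{"translation":[-0.39,1,0],"dr":[0,0,0]},{"translation":[-0.39,1,0],"dr":[0,0,0]}]' >/dev/null
python3 -m creep '[{"translation":[-0.2,0.5,0],"dr":[0,0,0]},{"translation":[-0.39,1,0],"dr":[0,0,0]},{"translation":[-0.39,1,0],"dr":[0,0,0]}]' >/dev/null
python3 plan.py
python3 -m creep '[{"translation":[-0.2,0.5,0],"dr":[0,0,0]},{"translation":[-0.39,1,0],"dr":[0,0,0]},{"translation":[-0.39,1,0],"dr":[0,0,0]}]' >/dev/null
python3 -m creep '[{"translation":[-0.2,0.5,0],"dr":[0,0,0]},{"translation":[-0.39,1,0],"dr":[0,0,0]},{"translation":[-0.39,1,0],"dr":[0,0,0]}]' >/dev/null
python3 plan.py
python3 -m creep '[{"translation":[-0.2,0.5,0],"dr":[0,0,-0.16]},{"translation":[-0.39,1,0],"dr":[0,0,-0.32]},{"translation":[-0.39,1,0],"dr":[0,0,-0.5]},{"translation":[-0.39,1,0],"dr":[0,0,-0.66]},{"translation":[-0.39,1,0],"dr":[0,0,-0.82]},{"translation":[-0.39,1,0],"dr":[0,0,-1]},{"translation":[-0.39,1,0],"dr":[0,0,-1]}]'
python3 plan.py 425.3 127.6 100 -1.322
```

```text
t 3.58 pos [ 423.2 -207.6  242.9] x [-0.936 -0.351 -0.001] z [ 0.001 -0.    -1.   ] j [-0.037  0.016 -0.418  0.    -1.135 -1.175] F [ 1.1 -0.2  0.6] w 38.3 grip 0.0
t 4.33 pos [427.6   7.  242.5] x [-0.936 -0.351 -0.   ] z [ 0. -0. -1.] j [ 0.482 -0.065 -0.497  0.    -1.138 -1.694] F [ 0.9 -0.9  0.2] w 38.4 grip 0.0
t: 5.2
position: [429.2, 111.6, 242.2]
tool_rot: [-0.644, 0.765, -0.0, -0.0]
contact_force: [0.1, 0.3, 1.3]
gripper_width: 38.7
grip_force: 0.0
t 5.2 pos [429.2 111.6 242.2] x [-0.17  -0.985  0.001] z [-0.    -0.001 -1.   ] j [ 0.702 -0.034 -0.469  0.    -1.136 -0.873] F [0.1 0.3 1.3] w 38.7 grip 0.0
row [-0.151  0.066  1.422] [ 0.    -0.001 -0.401]
```

```bash
python3 -m creep '[{"translation":[-0.15,0.066,0.3],"dr":[0,0,-0.15]},{"translation":[-0.151,0.066,0.7],"dr":[0,0,-0.3]},{"translation":[-0.151,0.066,1],"dr":[0,0,-0.401]},{"translation":[-0.151,0.066,1],"dr":[0,0,-0.401]}]' >/dev/null
python3 -m creep '[{"translation":[0,0,0.4],"dr":[0,0,0]},{"translation":[0,0,0.82],"dr":[0,0,0]},{"translation":[0,0,0.82],"dr":[0,0,0]}]' >/dev/null
python3 plan.py 425.3 127.6 17 -1.322
python3 - <<'E'
from fitall import *
from cell import eyes,spotter
for n in("side","top"):
    p=eyes.read_camera(n)
    Y=([20,120,150],[34,255,255])
    hsv=cv2.cvtColor(p["pixels"],cv2.COLOR_BGR2HSV); m=cv2.inRange(hsv,np.array(Y[0]),np.array(Y[1])); print(n,[(d["score"],d["centre"]) for d in spotter.boxes_of(p,"bottle1")])
    a=overlay(p,[place([box(-45,45,-7,7,-7,7),cyl([-45,0,0],[-95,0,0],4)],425.3,127.6,1.82,11)])
    if n=="side": cv2.imwrite("pics/s1.png",a[300:900,640:1440])
    else: cv2.imwrite("pics/t1.png",a[330:930,760:1560])
E
```

```text
t 6.08 pos [423.8 128.1  59.5] x [ 0.245 -0.97   0.002] z [-0.003 -0.003 -1.   ] j [ 0.742  0.196 -0.717  0.    -0.661 -0.494] F [ 0.2 -0.3  2.1] w 38.4 grip 0.0
row [ 0.007 -0.015  0.425] [ 0.004 -0.002 -0.001]
side [(0.64, [308.0, 171.9]), (0.56, [217.5, 240.9])]
top [(0.79, [389.4, 182.8]), (0.68, [409.7, 225.4])]
```

View pics/s1.png

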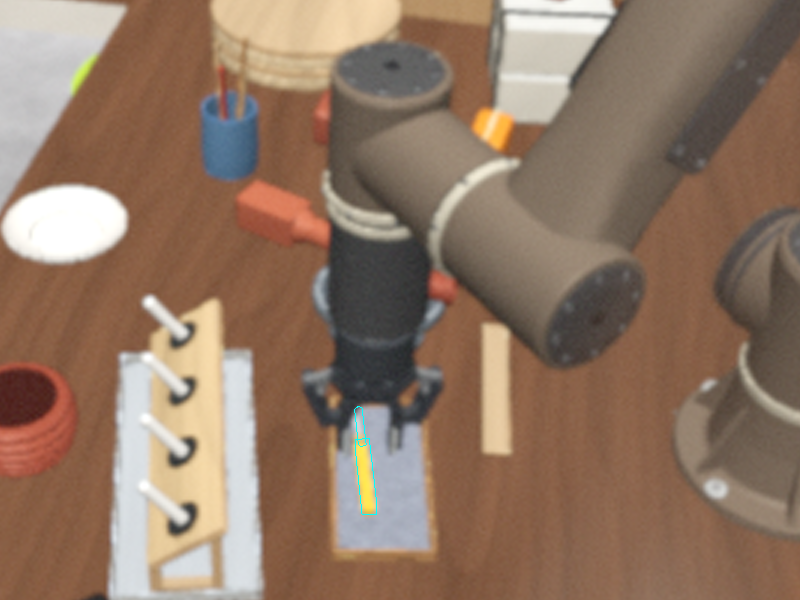

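View pics/t1.png

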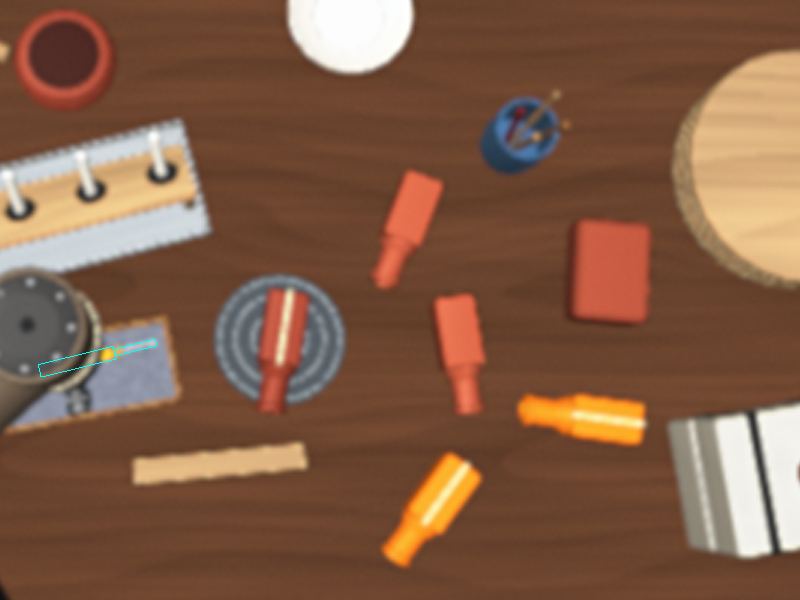

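Both views show exactly two finished bottles: top crop (410,225) and (460,350). The scraper overlay sits on handle and tip, so I descend and grip.

```bash
python3 -m creep '[{"translation":[0.005,-0.01,0.2],"dr":[0,0,0]},{"translation":[0.01,-0.015,0.35],"dr":[0,0,0]},{"translation":[0.01,-0.015,0.425],"dr":[0,0,0]},{"translation":[0.01,-0.015,0.425],"dr":[0,0,0]}]'
python3 -m creep '[{"translation":[0,0,0],"dr":[0,0,0]},{"translation":[0,0,0],"dr":[0,0,0]},{"translation":[0,0,0],"dr":[0,0,0]},{"translation":[0,0,0],"dr":[0,0,0]}]' 1 90
python3 plan.py
```

```text
t: 6.78
position: [426.4, 129.0, 18.4]
tool_rot: [0.79, -0.613, 0.0, -0.0]
contact_force: [0.4, -0.8, 0.5]
gripper_width: 38.2
grip_force: 0.0
t: 7.28
position: [426.5, 129.1, 18.9]
tool_rot: [0.791, -0.612, 0.0, -0.001]
contact_force: [-2.0, 0.3, 8.7]
gripper_width: 11.3
grip_force: 88.3
t 7.28 pos [426.5 129.1  18.9] x [ 0.25  -0.968 -0.   ] z [ 0.001  0.001 -1.   ] j [ 0.739  0.273 -0.755  0.    -0.541 -0.487] F [-2.   0.3  8.7] w 11.3 grip 88.3
```

```bash
python3 -m creep '[{"translation":[0,0,-0.3],"dr":[0,0,0]},{"translation":[0,0,-0.7],"dr":[0,0,0]},{"translation":[0,0,-1],"dr":[0,0,0]},{"translation":[0,0,-1],"dr":[0,0,0]}]' >/dev/null
python3 -m creep '[{"translation":[0,0,-0.3],"dr":[0,0,0]},{"translation":[0,0,-0.6],"dr":[0,0,0]},{"translation":[0,0,-0.6],"dr":[0,0,0]}]' >/dev/null
python3 plan.py
python3 - <<'E'
from fitall import *
from cell import eyes,spotter,r
ims=[]
for n in("side","top"):
    p=eyes.read_camera(n); s=r.sense(); pos=s["position"]
    c=proj(p,pos[None])[0].astype(int); x0=np.clip(c[0]-50,0,540); y0=np.clip(c[1]-50,0,300)
    print(n,c,spotter.pinpoint(p,"scraper_tip"),spotter.pinpoint(p,"scraper"))
    ims.append(cv2.resize(p["pixels"][y0:y0+100,x0:x0+100],(400,400),interpolation=cv2.INTER_CUBIC)); print(x0,y0)
cv2.imwrite("pics/g1.png",np.hstack(ims))
E
```

```text
t 8.15 pos [426.8 129.4 179.3] x [ 0.25  -0.968 -0.002] z [ 0.003  0.002 -1.   ] j [ 0.739  0.028 -0.564  0.    -0.975 -0.487] F [-0.4 -0.2 -1.4] w 11.0 grip 88.5
side [336 217] [] [{'centre': [336.1, 220.0], 'score': 0.65}]
286 167
top [273 226] [{'centre': [304.1, 221.1], 'score': 0.43}] [{'centre': [348.8, 207.8], 'score': 0.58}, {'centre': [186.0, 173.7], 'score': 0.37}, {'centre': [345.7, 229.5], 'score': 0.22}]
223 176
```

View pics/g1.png

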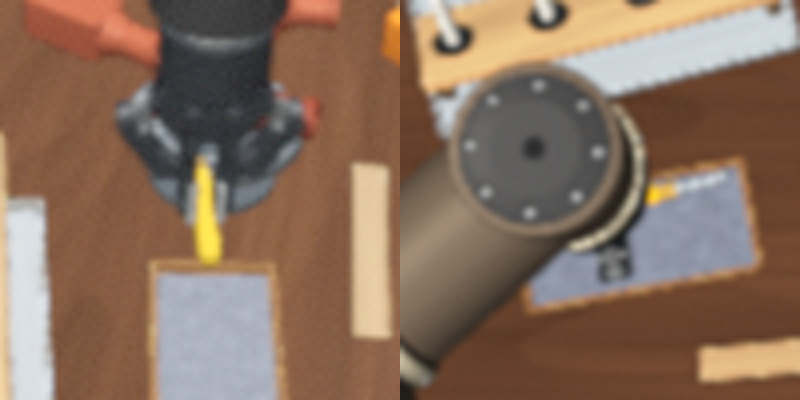

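The left panel (side) shows the handle gripped and lifted clear of the tray. In the right panel (top) the tip is at (725,177), which is pixel (304,220). I'll check this against the predicted tip and a pitch fit.

```bash
cat > tip.py <<'E'
from fitall import *
from cell import eyes,r
s=r.sense(); R0=R.from_quat(s["tool_rot"])
for n in("side","top"):
    p=eyes.read_camera(n)
    for dp in(-.1,0,.1):
        c=np.array([1.2,0,7.7]); q=[c+L*np.array([np.cos(dp),0,np.sin(dp)]) for L in(95,45,0,-45)]
        print(n,"pitch",dp,"tip/front/mid/back",proj(p,R0.apply(q)+s["position"]).round(1).tolist())
    hsv=cv2.cvtColor(p["pixels"],cv2.COLOR_BGR2HSV); m=cv2.inRange(hsv,np.array([20,120,120]),np.array([34,255,255]))
    c=proj(p,s["position"][None])[0].astype(int); m2=np.zeros_like(m); m2[max(0,c[1]-50):c[1]+50,max(0,c[0]-50):c[0]+50]=1; m=m*m2
    v,u=np.nonzero(m); print(n,"yellow n",len(u),"u",u.min(),u.max(),"v",v.min(),v.max())
    for row in sorted(set(v))[::3]: print(row,u[v==row].min(),u[v==row].max(),end=" | ")
    print()
E
python3 tip.py
```

```text
side pitch -0.1 tip/front/mid/back [[334.2, 195.4], [335.6, 207.9], [337.0, 219.7], [338.4, 232.1]]
side pitch 0 tip/front/mid/back [[334.1, 197.8], [335.6, 209.0], [337.0, 219.7], [338.4, 230.9]]
side pitch 0.1 tip/front/mid/back [[334.0, 200.3], [335.5, 210.2], [337.0, 219.7], [338.5, 229.7]]
side yellow n 127 u 335 341 v 208 233
208 335 336 | 211 335 338 | 214 336 339 | 217 336 339 | 220 336 339 | 223 335 340 | 226 335 341 | 229 335 341 | 232 336 341 | 
top pitch -0.1 tip/front/mid/back [[303.4, 219.1], [288.1, 223.0], [274.5, 226.5], [260.9, 230.0]]
top pitch 0 tip/front/mid/back [[303.6, 219.3], [288.3, 223.1], [274.5, 226.5], [260.6, 229.9]]
top pitch 0.1 tip/front/mid/back [[303.5, 219.6], [288.3, 223.2], [274.5, 226.5], [260.5, 229.8]]
top yellow n 20 u 284 290 v 222 226
222 285 286 | 225 284 287 |
```

```bash
cat > tipto.py <<'E'
import sys
from plan import *
# tip target xyz, yaw, pitch
a=list(map(float,sys.argv[1:])); s=log(); rot=Rt(a[3],a[4])
off=np.array([96.2,0,7.7]); R0=R.from_quat(s["tool_rot"])
print("t",round(s["t"],2),"tip",(R0.apply(off)+s["position"]).round(1),"F",s["contact_force"].round(2),"grip",round(s["grip_force"]),round(s["gripper_width"],1),"j",s["joint_pos"].round(2))
pos=np.array(a[:3])-rot.apply(off); print("TCP target",pos.round(1),"row",*to(s,pos,rot))
E
python3 tipto.py 424.9 -103.7 142 -1.6 -0.5
```

```text
t 8.55 tip [449.8  35.3 169.5] F [-0.15 -0.67 -0.5 ] grip 88 10.7 j [ 0.74  0.03 -0.57 -0.   -0.98 -0.49]
TCP target [427.3 -23.  194.9] row [ 1.471  0.364 -0.176] [ 0.068 -0.475  0.263]
```

```bash
python3 -m creep '[{"translation":[0.2,0.05,-0.15],"dr":[0,0,0]},{"translation":[0.5,0.12,-0.3],"dr":[0,-0.12,0.06]},{"translation":[0.8,0.2,-0.4],"dr":[0.03,-0.25,0.13]},{"translation":[0.8,0.2,-0.4],"dr":[0.068,-0.36,0.2]},{"translation":[0.8,0.2,-0.4],"dr":[0.068,-0.475,0.263]},{"translation":[0.8,0.2,-0.4],"dr":[0.068,-0.475,0.263]}]'
python3 tipto.py 424.9 -103.7 142 -1.6 -0.5
```

```text
t: 9.3
position: [427.0, 44.2, 216.9]
tool_rot: [-0.673, 0.697, 0.173, 0.178]
contact_force: [0.5, 0.3, -1.1]
gripper_width: 11.2
grip_force: 88.5
t 9.3 tip [424.1 -36.4 163.9] F [ 0.49  0.34 -1.15] grip 88 11.2 j [ 0.08  0.03 -0.36 -0.54 -1.18  0.09]
TCP target [427.3 -23.  194.9] row [ 0.695 -0.027 -0.13 ] [-0.001  0.001 -0.005]
```

```bash
python3 -m creep '[{"translation":[0.3,-0.01,-0.06],"dr":[0,0,0]},{"translation":[0.6,-0.027,-0.11],"dr":[0,0,0]},{"translation":[0.695,-0.027,-0.13],"dr":[0,0,-0.005]},{"translation":[0.695,-0.027,-0.13],"dr":[0,0,-0.005]}]' >/dev/null
python3 tipto.py 424.9 -103.7 118 -1.6 -0.5
python3 - <<'E'
from fitall import *
from cell import eyes,spotter,r
ims=[]
s=r.sense(); tip=R.from_quat(s["tool_rot"]).apply([96.2,0,7.7])+s["position"]
u=np.array([np.cos(-.157),np.sin(-.157)]); c=np.array([458.5,-109]); seam=[np.r_[c+u*k,108] for k in(-34,-11.5,11.5,34)]
for n in("side","top"):
    p=eyes.read_camera(n); t=proj(p,tip[None])[0]; q=proj(p,seam); x0,y0=(t-50).astype(int)
    print(n,t.round(1),q.round(1).tolist(),[(d["score"],d["centre"]) for d in spotter.pinpoint(p,"scraper_tip")])
    im=cv2.resize(p["pixels"][y0:y0+100,x0:x0+100],(400,400),interpolation=cv2.INTER_CUBIC)
    for a in q: cv2.circle(im,tuple(((a+.5-[x0,y0])*4).astype(int)),2,(0,255,0),-1)
    cv2.circle(im,tuple(((t+.5-[x0,y0])*4).astype(int)),5,(255,255,0),1); ims.append(im)
cv2.imwrite("pics/g2.png",np.hstack(ims))
E
```

```text
t 9.8 tip [ 425.5 -101.5  142.7] F [-0.52  0.36 -0.88] grip 88 11.2 j [-0.07  0.09 -0.34 -0.54 -1.21  0.26]
TCP target [427.3 -23.  170.9] row [0.138 0.001 0.206] [ 0.    -0.     0.005]
side [348.2 178.3] [[347.8, 186.3], [341.2, 184.7], [334.6, 183.1], [328.1, 181.6]] [(0.69, [272.1, 251.3])]
top [346.1 227.8] [[346.0, 228.7], [347.1, 222.0], [348.2, 215.2], [349.2, 208.5]] [(0.33, [452.9, 200.6])]
```

View pics/g2.png

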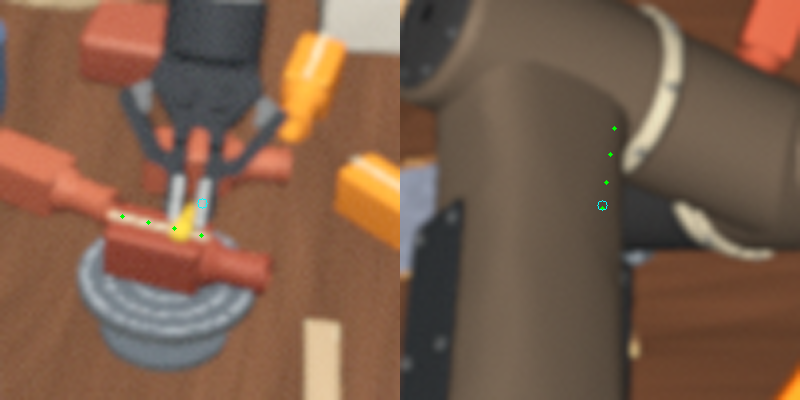

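Left panel: the predicted seam dots lie on the pale seam line; the tip is hidden behind the fingers. I descend gently.

```bash
python3 -m creep '[{"translation":[0.05,0,0.07],"dr":[0,0,0]},{"translation":[0.1,0,0.14],"dr":[0,0,0]},{"translation":[0.138,0,0.206],"dr":[0,0,0.005]},{"translation":[0.138,0,0.206],"dr":[0,0,0.005]},{"translation":[0.138,0,0.206],"dr":[0,0,0.005]}]'
python3 tipto.py 424.9 -103.7 112 -1.6 -0.5
python3 -m creep '[{"translation":[0.005,0,0.009],"dr":[0,0,0]},{"translation":[0.01,0,0.018],"dr":[0,0,0]},{"translation":[0.014,0,0.026],"dr":[0,0,0]},{"translation":[0.019,0,0.035],"dr":[0,0,0]},{"translation":[0.019,0,0.035],"dr":[0,0,0]}]'
python3 tipto.py 424.9 -103.7 112 -1.6 -0.5
```

```text
t: 10.62
position: [427.5, -23.3, 171.1]
tool_rot: [-0.675, 0.695, 0.172, 0.178]
contact_force: [-0.3, 0.3, -1.6]
gripper_width: 11.4
grip_force: 88.5
t 10.62 tip [ 425.2 -104.   118.2] F [-0.3   0.3  -1.58] grip 88 11.4 j [-0.08  0.12 -0.37 -0.55 -1.17  0.29]
TCP target [427.3 -23.  164.9] row [0.027 0.003 0.056] [-0.001  0.001  0.   ]
t: 11.25
position: [427.4, -23.2, 167.1]
tool_rot: [-0.675, 0.695, 0.172, 0.178]
contact_force: [-0.5, -1.3, -0.7]
gripper_width: 10.9
grip_force: 88.5
t 11.25 tip [ 425.  -103.8  114.1] F [-0.48 -1.27 -0.7 ] grip 88 10.9 j [-0.08  0.13 -0.37 -0.55 -1.16  0.3 ]
TCP target [427.3 -23.  164.9] row [0.009 0.001 0.02 ] [-0.001  0.001  0.   ]
```

```bash
python3 -m creep '[{"translation":[0.005,0,0.009],"dr":[0,0,0]},{"translation":[0.005,0,0.009],"dr":[0,0,0]}]' | grep -E "position|contact"
python3 -m creep '[{"translation":[0.005,0,0.009],"dr":[0,0,0]},{"translation":[0.005,0,0.009],"dr":[0,0,0]}]' | grep -E "position|contact"
python3 -m creep '[{"translation":[0.005,0,0.009],"dr":[0,0,0]},{"translation":[0.005,0,0.009],"dr":[0,0,0]}]' | grep -E "position|contact"
```

```text
position: [427.3, -23.2, 166.0]
contact_force: [-0.9, -0.1, -0.7]
position: [427.4, -23.2, 165.0]
contact_force: [0.4, -0.7, -1.5]
position: [427.4, -23.2, 164.0]
contact_force: [0.4, 0.2, -1.5]
```

```bash
python3 -m creep '[{"translation":[0.005,0,0.009],"dr":[0,0,0]},{"translation":[0.005,0,0.009],"dr":[0,0,0]}]' | grep -E "position|contact"
python3 -m creep '[{"translation":[0.005,0,0.009],"dr":[0,0,0]},{"translation":[0.005,0,0.009],"dr":[0,0,0]}]' | grep -E "position|contact"
python3 -m creep '[{"translation":[0.005,0,0.009],"dr":[0,0,0]},{"translation":[0.005,0,0.009],"dr":[0,0,0]}]' | grep -E "position|contact"
```

```text
position: [427.5, -23.2, 163.0]
contact_force: [-0.5, 0.1, -0.4]
position: [427.5, -23.0, 162.2]
contact_force: [-0.7, 2.3, 2.3]
position: [427.6, -22.8, 161.3]
contact_force: [-1.2, 3.4, 6.0]
```

Contact at about 6 N. Dragging along the seam at 24 mm/s, checking the force on the way.

```bash
python3 -m creep '[{"translation":[0.0034,-0.0298,-0.0018],"dr":[0,0,0]},{"translation":[0.0067,-0.0595,-0.0037],"dr":[0,0,0]},{"translation":[0.0101,-0.0893,-0.0055],"dr":[0,0,0]},{"translation":[0.0134,-0.119,-0.0073],"dr":[0,0,0]},{"translation":[0.0134,-0.119,-0.0073],"dr":[0,0,0]}]'|grep -E "t:|position|contact"
python3 tipto.py 492.1 -114.3 108.3 -1.6 -0.5
```

```text
t: 13.38
position: [439.8, -25.4, 161.0]
tool_rot: [-0.675, 0.695, 0.172, 0.178]
contact_force: [-0.9, 0.2, 4.0]
t 13.38 tip [ 437.5 -106.1  108.1] F [-0.91  0.16  4.04] grip 92 10.9 j [-0.08  0.16 -0.35 -0.55 -1.15  0.31]
TCP target [494.5 -33.6 161.2] row [ 0.057 -0.549 -0.033] [-0.001  0.     0.   ]
```

```bash
python3 -m creep '[{"translation":[0.003,-0.03,-0.0018],"dr":[0,0,0]},{"translation":[0.006,-0.06,-0.0036],"dr":[0,0,0]},{"translation":[0.0095,-0.09,-0.0054],"dr":[0,0,0]},{"translation":[0.0127,-0.12,-0.0072],"dr":[0,0,0]},{"translation":[0.0158,-0.15,-0.009],"dr":[0,0,0]},{"translation":[0.019,-0.18,-0.0108],"dr":[0,0,0]},{"translation":[0.022,-0.21,-0.0126],"dr":[0,0,0]},{"translation":[0.025,-0.24,-0.0144],"dr":[0,0,0]}]'|grep -E "t:|position|contact"
python3 tipto.py 492.1 -114.3 108.0 -1.6 -0.5
```

```text
t: 14.38
position: [463.4, -28.7, 161.1]
tool_rot: [-0.675, 0.695, 0.172, 0.178]
contact_force: [-3.3, 1.6, 4.0]
t 14.38 tip [ 461.  -109.4  108.1] F [-3.33  1.56  3.98] grip 92 10.7 j [-0.08  0.19 -0.31 -0.55 -1.16  0.3 ]
TCP target [494.5 -33.6 160.9] row [ 0.036 -0.312 -0.017] [-0.001  0.001  0.   ]
```

```bash
python3 -m creep '[{"translation":[0.003,-0.03,-0.0016],"dr":[0,0,0]},{"translation":[0.006,-0.06,-0.0033],"dr":[0,0,0]},{"translation":[0.0095,-0.09,-0.005],"dr":[0,0,0]},{"translation":[0.0127,-0.12,-0.0066],"dr":[0,0,0]},{"translation":[0.0127,-0.12,-0.0066],"dr":[0,0,0]}]'|grep -E "t:|position|contact"
python3 tipto.py 492.1 -114.3 108.0 -1.6 -0.5
```

```text
t: 15.0
position: [475.8, -30.6, 161.1]
tool_rot: [-0.675, 0.695, 0.172, 0.178]
contact_force: [-0.7, 1.2, 4.9]
t 15.0 tip [ 473.5 -111.3  108.2] F [-0.66  1.18  4.85] grip 92 11.1 j [-0.09  0.21 -0.29 -0.55 -1.17  0.3 ]
TCP target [494.5 -33.6 160.9] row [ 0.022 -0.187 -0.009] [-0.002  0.     0.001]
```

```bash
python3 -m creep '[{"translation":[0.003,-0.03,-0.0016],"dr":[0,0,0]},{"translation":[0.006,-0.06,-0.0033],"dr":[0,0,0]},{"translation":[0.0095,-0.09,-0.005],"dr":[0,0,0]},{"translation":[0.0127,-0.12,-0.0066],"dr":[0,0,0]},{"translation":[0.016,-0.15,-0.008],"dr":[0,0,0]},{"translation":[0.02,-0.18,-0.01],"dr":[0,0,0]},{"translation":[0.022,-0.19,-0.01],"dr":[0,0,0]},{"translation":[0.022,-0.19,-0.01],"dr":[0,0,0]},{"translation":[0.022,-0.19,-0.01],"dr":[0,0,0]},{"translation":[0.023,-0.205,-0.011],"dr":[0,0,0]},{"translation":[0.023,-0.205,-0.011],"dr":[0,0,0]}]'|grep -E "t:|position|contact"
python3 tipto.py 492.1 -114.3 108.0 -1.6 -0.5
python3 -m creep '[{"translation":[-0.01,0,-0.02],"dr":[0,0,0]},{"translation":[-0.05,0,-0.09],"dr":[0,0,0]},{"translation":[-0.14,0,-0.26],"dr":[0,0,0]},{"translation":[-0.29,0,-0.53],"dr":[0,0,0]},{"translation":[-0.29,0,-0.53],"dr":[0,0,0]}]'|grep -E "t:|position|contact"
python3 - <<'E'
from fitall import *
from cell import eyes,spotter,r
from plan import log; log()
ims=[]
for n in("side","top"):
    p=eyes.read_camera(n); q=proj(p,[[458,-109,130]])[0]; x0,y0=(q-50).astype(int)
    im=overlay(p,[place(BOTTLE,458.5,-109,-.157,84)])[y0*3:y0*3+300,x0*3:x0*3+300]; ims.append(im)
cv2.imwrite("pics/g3.png",np.hstack(ims))
E
python3 tip.py
```

```text
t: 16.38
position: [495.4, -33.6, 160.9]
tool_rot: [-0.675, 0.695, 0.173, 0.178]
contact_force: [-2.8, 1.3, 5.7]
t 16.38 tip [ 493.  -114.3  107.9] F [-2.79  1.32  5.7 ] grip 92 10.9 j [-0.09  0.24 -0.25 -0.55 -1.18  0.3 ]
TCP target [494.5 -33.6 160.9] row [ 0.     0.009 -0.   ] [-0.     0.001 -0.   ]
t: 17.0
position: [497.2, -34.1, 225.1]
tool_rot: [-0.676, 0.694, 0.17, 0.18]
contact_force: [0.8, 0.4, -2.0]
side pitch -0.1 tip/front/mid/back [[328.7, 163.6], [325.9, 166.9], [323.2, 170.1], [320.4, 173.5]]
side pitch 0 tip/front/mid/back [[328.3, 166.4], [325.7, 168.3], [323.2, 170.1], [320.6, 172.0]]
side pitch 0.1 tip/front/mid/back [[327.9, 169.4], [325.5, 169.7], [323.2, 170.1], [320.8, 170.5]]
side yellow n 36 u 318 324 v 167 174
167 322 324 | 170 320 324 | 173 319 323 | 
top pitch -0.1 tip/front/mid/back [[352.2, 205.6], [338.0, 204.4], [324.9, 203.2], [311.4, 202.0]]
top pitch 0 tip/front/mid/back [[350.7, 205.9], [337.3, 204.5], [324.9, 203.2], [312.0, 201.8]]
top pitch 0.1 tip/front/mid/back [[348.9, 206.1], [336.5, 204.6], [324.9, 203.2], [312.8, 201.7]]Traceback (most recent call last):
  File "tip.py", line 11, in <module>
    v,u=np.nonzero(m); print(n,"yellow n",len(u),"u",u.min(),u.max(),"v",v.min(),v.max())
                                                     ~~~~~^^
    return umr_minimum(a, axis, None, out, keepdims, initial, where)
ValueError: zero-size array to reduction operation minimum which has no identity
```

View pics/g3.png

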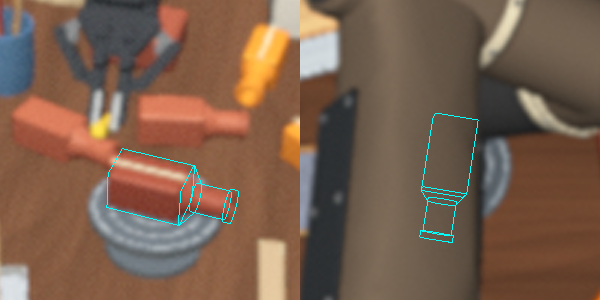

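Left panel: the seam bottle still matches its starting overlay, so it hasn't moved. Now the scraper goes back.

```bash
python3 plan.py 462 48 200 -1.46 -0.2
python3 plan.py 426.5 129.1 120 -1.322
```

```text
t 17.2 pos [495.2 -33.6 221.2] x [-0.026 -0.877 -0.48 ] z [ 0.015  0.48  -0.877] j [-0.083  0.175 -0.183 -0.524 -1.284  0.223] F [ 0.6 -0.3 -1.6] w 10.9 grip 91.7
row [-0.604  0.356  0.573] [-0.047  0.287 -0.126]
t 17.2 pos [495.2 -33.6 221.2] x [-0.026 -0.877 -0.48 ] z [ 0.015  0.48  -0.877] j [-0.083  0.175 -0.183 -0.524 -1.284  0.223] F [ 0.6 -0.3 -1.6] w 10.9 grip 91.7
row [-0.922  0.735  1.659] [-0.067  0.475 -0.26 ]
```

```bash
python3 -m creep '[{"translation":[-0.3,0.2,0.1],"dr":[0,0.1,-0.05]},{"translation":[-0.6,0.4,0.4],"dr":[-0.02,0.2,-0.11]},{"translation":[-0.8,0.6,0.7],"dr":[-0.04,0.3,-0.17]},{"translation":[-0.922,0.735,0.9],"dr":[-0.067,0.4,-0.22]},{"translation":[-0.922,0.735,0.9],"dr":[-0.067,0.475,-0.26]},{"translation":[-0.922,0.735,0.9],"dr":[-0.067,0.475,-0.26]}]' | grep position
python3 plan.py 426.5 129.1 60 -1.322
```

```text
position: [424.7, 93.5, 185.9]
t 17.95 pos [424.7  93.5 185.9] x [ 0.25  -0.968  0.001] z [-0.001 -0.001 -1.   ] j [ 0.674  0.003 -0.572  0.    -0.997 -0.421] F [ 0.3 -0.2 -0.3] w 10.7 grip 91.7
row [-0.342 -0.108  1.258] [ 0.001 -0.001  0.004]
```

```bash
python3 -m creep '[{"translation":[-0.3,-0.1,0.2],"dr":[0,0,0.004]},{"translation":[-0.342,-0.108,0.6],"dr":[0,0,0.004]},{"translation":[-0.342,-0.108,0.98],"dr":[0,0,0.004]},{"translation":[-0.342,-0.108,0.98],"dr":[0,0,0.004]}]' | grep position
python3 -m creep '[{"translation":[0,0,0.3],"dr":[0,0,0]},{"translation":[0,0,0.53],"dr":[0,0,0]},{"translation":[0,0,0.6],"dr":[0,0,0]},{"translation":[0,0,0.64],"dr":[0,0,0]},{"translation":[0,0,0.64],"dr":[0,0,0]}]' | grep -E "position|contact"
python3 plan.py 426.5 129.1 19 -1.322
```

```text
position: [426.3, 126.5, 86.5]
position: [428.3, 128.6, 25.4]
contact_force: [0.5, 0.3, -0.8]
t 19.07 pos [428.3 128.6  25.4] x [ 0.242 -0.97  -0.001] z [ 0.001  0.001 -1.   ] j [ 0.735  0.262 -0.746  0.    -0.561 -0.491] F [ 0.5  0.3 -0.8] w 10.7 grip 91.7
row [-0.009  0.017  0.064] [-0.001  0.001 -0.004]
```

```bash
python3 -m creep '[{"translation":[-0.005,0.01,0.03],"dr":[0,0,-0.004]},{"translation":[-0.009,0.017,0.05],"dr":[0,0,-0.004]},{"translation":[-0.009,0.017,0.062],"dr":[0,0,-0.004]},{"translation":[-0.009,0.017,0.062],"dr":[0,0,-0.004]}]' | grep -E "position|contact"
python3 -m creep '[{"translation":[0,0,0],"dr":[0,0,0]},{"translation":[0,0,0],"dr":[0,0,0]},{"translation":[0,0,0],"dr":[0,0,0]},{"translation":[0,0,-0.2],"dr":[0,0,0]},{"translation":[0,0,-0.6],"dr":[0,0,0]},{"translation":[0,0,-1],"dr":[0,0,0]},{"translation":[0,0,-1],"dr":[0,0,0]}]' 0.55 | grep -E "position|contact|grip"
python3 -m creep '[{"translation":[0,0,-0.5],"dr":[0,0,0]},{"translation":[0,0,-1],"dr":[0,0,0]},{"translation":[0,0,-1],"dr":[0,0,0]}]' 0.2 | grep position
python3 - <<'E'
# fit a kinematic model from the log: lateral offset d, radial/vertical planar lengths
import json,numpy as np
from h import *
from scipy.optimize import least_squares
L=[json.loads(l) for l in open("log.jsonl")]
q=np.array([l[0] for l in L]);P=np.array([l[1] for l in L]);Q=R.from_quat([l[2] for l in L])
def fk(v,q):
    a1,h1,a2,a3,d4,dt,lat=v; q1,q2,q3,q4,q5,q6=q
    f=q2-q3                      # forearm below horizontal (at 0: horizontal), upper arm from vertical q2
    Rz=R.from_euler('z',q1); Ry=lambda a:R.from_euler('y',a)
    p=np.array([a1,0,h1])+Ry(q2).apply([0,0,a2]); A=Ry(f); p=p+A.apply([d4,0,a3])+[0,lat,0]
    B=A*R.from_euler('x',q4)*Ry(-q5); p=p+B.apply([dt,0,0])
    T=Rz*B*R.from_euler('x',q6)
    return Rz.apply(p),T
def res(v):
    o=[]
    for qi,Pi in zip(q,P): o.append(fk(v,qi)[0]-Pi)
    return np.ravel(o)
best=None
for sgn in(-192,192):
    s=least_squares(res,[0,300,400,0,400,250,sgn]); print(sgn,s.x.round(1),"rms",np.sqrt(np.mean(s.fun**2)).round(2),"max",abs(s.fun).max().round(2))
    best=s if best is None or s.cost<best.cost else best
C=[(fk(best.x,qi)[1].inv()*Qi).as_rotvec().round(3) for qi,Qi in zip(q,Q)]; print(C[0],C[6],C[-8]); print(len(q))
E
```

```text
position: [425.8, 128.9, 18.9]
contact_force: [-3.9, -0.4, 8.7]
position: [427.5, 130.1, 121.2]
contact_force: [0.7, -0.3, -0.8]
gripper_width: 38.5
grip_force: 0.0
position: [427.5, 129.9, 221.4]
-192 [  -4.9 -529.8  492.3   54.7  422.5 -410.2 -189.6] rms 15.79 max 51.92
192 [  -4.9 -529.8  492.3   54.7  422.5 -410.2 -189.6] rms 15.79 max 51.92
[-0.775  1.428 -0.775] [-0.468  1.52  -0.469] [-1.601  0.388 -0.512]
22
```

```bash
cat > kin.py <<'E'
import json,itertools
from h import *
from scipy.optimize import least_squares
L=[json.loads(l) for l in open("log.jsonl")]
q=np.array([l[0] for l in L]);P=np.array([l[1] for l in L]);Q=R.from_quat([l[2] for l in L])
Ry=lambda a:R.from_euler('y',a); Rx=lambda a:R.from_euler('x',a)
def fk(v,q,s4,s6=-1):
    a1,h1,a2,a3,d4,dt,lat,lat2=v; q1,q2,q3,q4,q5,q6=q
    A=Ry(q2-q3); B=A*Rx(s4*q4); D=B*Ry(-q5)
    p=np.array([a1,lat,h1])+Ry(q2).apply([0,0,a2])+A.apply([d4,0,a3])+B.apply([0,lat2,0])+D.apply([dt,0,0])
    Rz=R.from_euler('z',q1); return Rz.apply(p),Rz*D*Rx(s6*q6)
if __name__=="__main__":
    for s4 in(1,-1):
        C=R.concatenate([fk(np.ones(8),qi,s4)[1].inv()*Qi for qi,Qi in zip(q,Q)]); m=C.mean()
        s=least_squares(lambda v:np.ravel([fk(v,qi,s4)[0]-Pi for qi,Pi in zip(q,P)]),[0,300,400,0,400,250,-192,0])
        print(s4,"orient spread",(m.inv()*C).magnitude().max().round(4),m.as_matrix().round(2).tolist(),s.x.round(1),"rms",np.sqrt(np.mean(s.fun**2)).round(2))
E
python3 kin.py
```

```text
1 orient spread 0.5685 [[0.47, 0.07, 0.88], [-0.87, 0.22, 0.45], [-0.16, -0.97, 0.17]] [ -19.3 -530.8  502.2   58.6  439.3 -413.2 -216.3   28. ] rms 15.31
-1 orient spread 0.0 [[0.0, 0.0, 1.0], [-1.0, -0.0, 0.0], [0.0, -1.0, 0.0]] [   0.   198.8  601.6   -0.   463.6  362.3    0.  -191.8] rms 0.0
```

The kinematic fit is exact (rms 0.0), so I can search the grasp tilts with inverse kinematics for picks and pegs.

```bash
cat > ik.py <<'E'
from kin import *
V=[0,198.8,601.6,0,463.6,362.3,0,-191.8]; V=[0.,198.8,601.6,0.,463.6,362.3,0.,-191.8]
C=R.from_matrix([[0,0,1],[-1,0,0],[0,-1,0]])
LO=np.array([-3.07,-1.43,-1.02,-3.03,-3.05,-3.03]);HI=np.array([3.07,2.12,1.25,1.67,0,3.03])
def FK(q): p,r=fk(V,q,-1); return p,r*C
def IK(pos,rot,seed):
    def f(q):
        p,r=FK(q); return np.r_[(p-pos)/100,(r.inv()*rot).as_rotvec()]
    s=least_squares(f,np.clip(seed,LO+.03,HI-.03),bounds=(LO+.02,HI-.02)); return s.x,np.abs(s.fun).max()
SB=(458.5,-109,84,-.157);B1=(606.3,-266.4,24,-.39);B2=(463,-319,24,.11)
PX,PY,PYAW=605.8,151.4,.265
def peg(i):
    y=(-126,-42,42,126)[i-1]; return np.array([PX-y*np.sin(PYAW),PY+y*np.cos(PYAW),75])
AX=np.array([s35*np.cos(PYAW),s35*np.sin(PYAW),c35])
E
cat > srch.py <<'E'
from ik import *
from plan import Rt
seed0=np.array([0.74,0,-.5,0,-1,-.49])
def mg(q): return min((q-LO).min(),(HI-q).min())
for flip in(0,1):
  for th in(-.5,-.35,-.2,0):
    # flip: tool x = -bottle x ; pitch sign changes
    sg=-1 if flip else 1
    out=[]
    for n,b in(("S",SB),("1",B1),("2",B2)):
        best=(9,None)
        for s6 in(-2,-.5,1.2):
            sd=seed0.copy(); sd[0]=np.arctan2(b[1],b[0])+.4; sd[5]=s6
            e=0
            for dz in(120,0): sd,e1=IK(np.array([b[0],b[1],b[2]+dz]),Rt(b[3]+flip*np.pi,sg*th),sd); e=max(e,e1)
            if e<best[0]: best=(e,sd)
        out.append((n,round(best[0],3),best[1].round(2).tolist()))
    for i in(1,2,3,4):
        best=(9,None)
        for s6 in(-2,-.5,1.2):
            sd=seed0.copy(); sd[0]=.7; sd[5]=s6; e=0
            for up in(90,0):
                sd,e1=IK(peg(i)+AX*(95+up),Rt(PYAW+flip*np.pi,sg*(th+np.radians(55))),sd); e=max(e,e1)
            if e<best[0]: best=(e,sd)
        out.append((i,round(best[0],3),best[1].round(2).tolist()))
    print("flip",flip,"th",th); [print("  ",o) for o in out]
E
python3 srch.py
```

```text
flip 0 th -0.5
   ('S', np.float64(0.0), [0.09, 0.49, -0.24, -0.12, -1.33, 1.38])
   ('1', np.float64(0.0), [-0.18, 0.81, 0.23, -0.1, -1.48, 1.39])
   ('2', np.float64(0.0), [-0.17, 0.64, -0.24, 0.14, -1.18, 1.76])
   (1, np.float64(0.0), [0.37, 0.25, -0.52, 0.13, -0.35, 1.36])
   (2, np.float64(0.0), [0.5, 0.23, -0.65, 0.41, -0.27, 0.96])
   (3, np.float64(0.0), [0.6, 0.22, -0.75, 0.72, -0.22, 0.55])
   (4, np.float64(0.0), [0.71, 0.23, -0.76, 0.89, -0.25, 0.29])
flip 0 th -0.35
   ('S', np.float64(0.0), [0.11, 0.4, -0.34, -0.1, -1.17, 1.36])
   ('1', np.float64(0.0), [-0.16, 0.72, 0.09, -0.08, -1.28, 1.38])
   ('2', np.float64(0.0), [-0.19, 0.56, -0.32, 0.12, -1.03, 1.79])
   (1, np.float64(0.024), [0.33, 0.22, -0.71, 0.36, -0.04, 1.15])
   (2, np.float64(0.062), [0.44, 0.21, -0.77, 0.58, -0.05, 0.84])
   (3, np.float64(0.11), [0.3, 0.2, -0.88, 1.65, -0.03, -0.11])
   (4, np.float64(0.093), [0.48, 0.21, -0.87, 1.65, -0.13, -0.27])
flip 0 th -0.2
   ('S', np.float64(0.0), [0.14, 0.31, -0.46, -0.07, -0.99, 1.32])
   ('1', np.float64(0.0), [-0.15, 0.64, -0.05, -0.05, -1.08, 1.36])
   
[... 2031 characters left out ...]
-0.34, -0.02, -1.27])
   (2, np.float64(0.127), [0.43, 0.21, -0.55, -0.48, -0.02, -1.21])
   (3, np.float64(0.254), [0.32, 0.19, -0.88, 1.65, -0.06, 3.01])
   (4, np.float64(0.227), [0.51, 0.21, -0.87, 1.65, -0.19, 2.84])
flip 1 th 0
   ('S', np.float64(0.0), [0.19, 0.2, -0.63, -0.0, -0.74, -1.91])
   ('1', np.float64(0.0), [-0.12, 0.54, -0.25, -0.0, -0.78, -1.84])
   ('2', np.float64(0.0), [-0.26, 0.41, -0.49, -0.0, -0.67, -1.21])
   (1, np.float64(0.017), [-0.05, 0.23, -0.38, -1.5, -0.26, 0.11])
   (2, np.float64(0.071), [0.09, 0.21, -0.42, -1.64, -0.14, 0.17])
   (3, np.float64(0.09), [0.24, 0.2, -0.43, -1.76, -0.02, 0.21])
   (4, np.float64(0.04), [0.28, 0.21, -0.45, -2.12, -0.02, 0.54])
```

```bash
cat >> ik.py <<'E'
if __name__=="__main__":
    from plan import Rt
    from cell import eyes
    p=eyes.read_camera("top"); X=cloud(p).reshape(-1,3)
    m=(X[:,0]>560)&(X[:,0]<820)&(X[:,1]>-460)&(X[:,1]<-290)&(X[:,2]>60)
    for z0 in(60,90,120,150):
        k=X[m&(X[:,2]>=z0)&(X[:,2]<z0+30)]; print(z0,len(k),k.min(0).round(0) if len(k) else "",k.max(0).round(0) if len(k) else "")
    sd=np.array([-.1,.8,.2,-.1,-1.4,1.39])
    for th in(-.5,-.6):
        e=0;sd2=sd
        for i in(1,2,3,4):
            sd2=np.array([.4+.1*i,.25,-.5,.3,-.4,1.])
            for up in(90,0):
                sd2,e=IK(peg(i)+AX*(95+up),Rt(PYAW,th+np.radians(55)),sd2); print(th,i,up,round(e,3),sd2.round(2))
E
python3 ik.py; python3 plan.py
```

```text
60 152 [ 655. -424.   60.] [ 724. -354.   90.]
90 41 [ 655. -423.   90.] [ 724. -357.  120.]
120 25 [ 667. -405.  120.] [ 707. -366.  146.]
150 29 [ 666. -412.  152.] [ 712. -364.  179.]
-0.5 1 90 0.0 [ 0.36  0.25 -0.3   0.08 -0.56  1.42]
-0.5 1 0 0.0 [ 0.37  0.25 -0.52  0.13 -0.35  1.36]
-0.5 2 90 0.0 [ 0.5   0.23 -0.38  0.21 -0.52  1.17]
-0.5 2 0 0.0 [ 0.5   0.23 -0.65  0.41 -0.27  0.96]
-0.5 3 90 0.0 [ 0.64  0.23 -0.43  0.34 -0.5   0.93]
-0.5 3 0 0.0 [ 0.6   0.22 -0.75  0.72 -0.22  0.55]
-0.5 4 90 0.0 [ 0.76  0.24 -0.45  0.45 -0.51  0.72]
-0.5 4 0 0.0 [ 0.71  0.23 -0.76  0.89 -0.25  0.29]
-0.6 1 90 0.0 [ 0.35  0.29 -0.19  0.05 -0.73  1.45]
-0.6 1 0 0.0 [ 0.36  0.28 -0.4   0.07 -0.53  1.42]
-0.6 2 90 0.0 [ 0.49  0.27 -0.25  0.13 -0.7   1.26]
-0.6 2 0 0.0 [ 0.51  0.26 -0.48  0.19 -0.48  1.17]
-0.6 3 90 0.0 [ 0.63  0.27 -0.29  0.2  -0.68  1.07]
-0.6 3 0 0.0 [ 0.66  0.26 -0.53  0.3  -0.47  0.93]
-0.6 4 90 0.0 [ 0.76  0.28 -0.29  0.26 -0.69  0.9 ]
-0.6 4 0 0.0 [ 0.79  0.27 -0.54  0.4  -0.47  0.72]
t 20.88 pos [426.3 129.3 219.2] x [ 0.246 -0.969 -0.002] z [ 0.002  0.002 -1.   ] j [ 0.739 -0.013 -0.504 -0.    -1.076 -0.491] F [-0.3  0.1 -0.6] w 68.1 grip 0.0
```

Jar and brushes stay clear with a −0.5 tilt for bottle1, and −0.6 works elsewhere. Seam bottle first, to peg 4.

```bash
python3 plan.py 445 10 240 -0.75 -0.3
python3 - <<'E'
# re-measure seam bottle and scraper with the arm aside
from fitall import *
from cell import eyes
T,S=eyes.read_camera("top"),eyes.read_camera("side")
M=[]
for p,lo in((T,[0,120,135]),(S,[0,110,100])):
    hsv=cv2.cvtColor(p["pixels"],cv2.COLOR_BGR2HSV); m=cv2.morphologyEx(cv2.inRange(hsv,np.array(lo),np.array([9,255,255]))/255.,cv2.MORPH_CLOSE,np.ones((5,5)))
    M.append(m*cv2.dilate((sil(p,place(BOTTLE,458.5,-109,-.157,84),(0,0,640,400))>0).astype(np.uint8),np.ones((7,7))))
for P,m in(([T,S],M),([T],M[:1]),([S],M[1:])):
    v,c=fit(P,m,BOTTLE,458.5,-109,-.157,84); print(v.round(3),round(c,3))
E
```

```text
t 20.88 pos [426.3 129.3 219.2] x [ 0.246 -0.969 -0.002] z [ 0.002  0.002 -1.   ] j [ 0.739 -0.013 -0.504 -0.    -1.076 -0.491] F [-0.3  0.1 -0.6] w 68.1 grip 0.0
row [ 1.202  0.112 -0.21 ] [-0.085 -0.278 -0.542]
[ 4.58661e+02 -1.08996e+02 -2.16000e-01] 0.474
[ 4.57982e+02 -1.08464e+02 -1.91000e-01] 0.205
[ 4.59465e+02 -1.11925e+02 -2.27000e-01] 0.74
```

```bash
python3 -m creep '[{"translation":[0.4,0.04,-0.1],"dr":[-0.03,-0.09,-0.17]},{"translation":[0.8,0.08,-0.2],"dr":[-0.05,-0.18,-0.35]},{"translation":[1,0.112,-0.21],"dr":[-0.085,-0.278,-0.542]},{"translation":[1,0.112,-0.21],"dr":[-0.085,-0.278,-0.542]},{"translation":[1,0.112,-0.21],"dr":[-0.085,-0.278,-0.542]}]' 0.1 80 | grep position
python3 plan.py 458.3 -108.8 190 -0.165 -0.6
```

```text
position: [439.7, 28.1, 237.2]
t 21.6 pos [439.7  28.1 237.2] x [ 0.696 -0.653 -0.299] z [-0.222  0.2   -0.954] j [ 0.278  0.122 -0.246 -0.261 -1.374  0.613] F [-1.  -0.7  0.2] w 76.9 grip 0.0
row [1.164 0.87  0.136] [-0.24  -0.273 -0.509]
```

```bash
python3 -m creep '[{"translation":[0.4,0.3,0],"dr":[-0.08,-0.09,-0.17]},{"translation":[0.7,0.5,0],"dr":[-0.16,-0.18,-0.34]},{"translation":[1,0.75,0],"dr":[-0.24,-0.273,-0.509]},{"translation":[1,0.75,0],"dr":[-0.24,-0.273,-0.509]},{"translation":[1,0.75,0],"dr":[-0.24,-0.273,-0.509]}]' | grep position
python3 plan.py 458.3 -108.8 150 -0.165 -0.6
```

```text
position: [458.0, -90.2, 207.9]
t 22.23 pos [458.  -90.2 207.9] x [ 0.815 -0.136 -0.563] z [-0.556  0.09  -0.826] j [ 0.103  0.421 -0.062 -0.148 -1.669  1.333] F [-0.5  0.4  0. ] w 77.0 grip 0.0
row [0.354 0.182 0.46 ] [ 0.002 -0.001 -0.   ]
```

```bash
python3 -m creep '[{"translation":[0.18,0.18,0.2],"dr":[0,0,0]},{"translation":[0.354,0.182,0.46],"dr":[0,0,0]},{"translation":[0.354,0.182,0.46],"dr":[0,0,0]},{"translation":[0.354,0.182,0.46],"dr":[0,0,0]}]' | grep position
python3 plan.py 458.3 -108.8 84 -0.165 -0.6
```

```text
position: [459.4, -109.1, 153.4]
t 22.73 pos [ 459.4 -109.1  153.4] x [ 0.818 -0.134 -0.559] z [-0.551  0.091 -0.829] j [ 0.074  0.477 -0.115 -0.132 -1.559  1.375] F [ 0.9 -0.3  0. ] w 77.2 grip 0.0
row [ 0.379 -0.001  0.582] [ 0.001 -0.007  0.002]
```

```bash
python3 -m creep '[{"translation":[0.12,0,0.18],"dr":[0,0,0]},{"translation":[0.25,0,0.38],"dr":[0,-0.004,0]},{"translation":[0.34,0,0.52],"dr":[0,-0.007,0]},{"translation":[0.379,0,0.58],"dr":[0,-0.007,0.002]},{"translation":[0.379,0,0.58],"dr":[0,-0.007,0.002]}]' | grep -E "position|contact"
python3 -m creep '[{"translation":[0,0,0],"dr":[0,0,0]},{"translation":[0,0,0],"dr":[0,0,0]},{"translation":[0,0,0],"dr":[0,0,0]},{"translation":[0,0,0],"dr":[0,0,0]}]' 1 80 | grep -vE "t:"
python3 plan.py
```

```text
position: [458.0, -109.1, 83.0]
contact_force: [-0.1, -0.5, -0.2]
position: [458.8, -109.1, 83.6]
contact_force: [2.4, 1.3, 5.4]
gripper_width: 47.3
grip_force: 82.6
t 23.85 pos [ 458.8 -109.1   83.6] x [ 0.814 -0.134 -0.565] z [-0.557  0.092 -0.825] j [ 0.073  0.558 -0.167 -0.134 -1.435  1.393] F [2.4 1.3 5.4] w 47.3 grip 82.6
```

```bash
python3 -m creep '[{"translation":[-0.1,0,-0.15],"dr":[0,0,0]},{"translation":[-0.3,0,-0.44],"dr":[0,0,0]},{"translation":[-0.5,0,-0.73],"dr":[0,0,0]},{"translation":[-0.68,0,-1],"dr":[0,0,0]},{"translation":[-0.68,0,-1],"dr":[0,0,0]}]' | grep -E "position|contact|grip"
python3 -m creep '[{"translation":[-0.2,-0.2,-0.3],"dr":[0,0,0]},{"translation":[-0.3,-0.5,-0.5],"dr":[0,0,0]},{"translation":[-0.3,-0.8,-0.5],"dr":[0,0,0]},{"translation":[-0.3,-1,-0.5],"dr":[0,0,0]},{"translation":[-0.3,-1,-0.5],"dr":[0,0,0]}]' | grep -E "position|contact|grip"
python3 plan.py 675.2 300.8 260 0.265 0.36
```

```text
position: [459.5, -109.4, 206.6]
contact_force: [-1.0, 0.5, -4.0]
gripper_width: 47.1
grip_force: 82.5
position: [478.1, -10.2, 261.2]
contact_force: [-0.2, -0.4, -3.4]
gripper_width: 47.4
grip_force: 83.0
t 25.1 pos [478.1 -10.2 261.2] x [ 0.812 -0.133 -0.568] z [-0.56   0.092 -0.823] j [ 0.214  0.398  0.057 -0.216 -1.795  1.207] F [-0.2 -0.4 -3.4] w 47.4 grip 83.0
row [ 1.193 -3.388 -0.809] [-0.052  0.906 -0.421]
```

```bash
python3 -m creep '[{"translation":[0.1,-0.3,-0.07],"dr":[0,0,0]},{"translation":[0.25,-0.65,-0.17],"dr":[0,0,0]},{"translation":[0.4,-1,-0.27],"dr":[0,0,0]},{"translation":[0.4,-1,-0.27],"dr":[0,0,0]}]' | grep -E "position|grip_"
python3 -m creep '[{"translation":[0.05,-0.15,-0.05],"dr":[-0.01,0.12,-0.06]},{"translation":[0.12,-0.3,-0.1],"dr":[-0.02,0.25,-0.12]},{"translation":[0.2,-0.5,-0.15],"dr":[-0.03,0.4,-0.18]},{"translation":[0.25,-0.65,-0.2],"dr":[-0.04,0.52,-0.24]},{"translation":[0.3,-0.8,-0.25],"dr":[-0.05,0.65,-0.3]},{"translation":[0.4,-1,-0.27],"dr":[-0.052,0.78,-0.36]},{"translation":[0.4,-1,-0.27],"dr":[-0.052,0.906,-0.421]},{"translation":[0.4,-1,-0.27],"dr":[-0.052,0.906,-0.421]},{"translation":[0.4,-1,-0.27],"dr":[-0.052,0.906,-0.421]}]' | grep -E "position|contact|grip"
python3 plan.py 675.2 300.8 226.5 0.265 0.36
```

```text
position: [543.0, 80.7, 259.8]
grip_force: 83.3
position: [606.0, 169.4, 261.3]
contact_force: [0.9, -0.2, -2.1]
gripper_width: 47.2
grip_force: 83.2
t 26.73 pos [606.  169.4 261.3] x [0.904 0.243 0.353] z [ 0.341  0.09  -0.936] j [ 0.659  0.074 -0.453  0.21  -0.721  1.039] F [ 0.9 -0.2 -2.1] w 47.2 grip 83.2
row [ 0.822 -1.09   0.68 ] [ 0.002 -0.    -0.002]
```

```bash
python3 -m creep '[{"translation":[0.3,-0.36,0.18],"dr":[0,0,0]},{"translation":[0.6,-0.73,0.36],"dr":[0,0,0]},{"translation":[0.82,-1,0.52],"dr":[0,0,0]},{"translation":[0.82,-1,0.52],"dr":[0,0,0]}]' | grep -E "position|grip_"
python3 plan.py 675.2 300.8 226.5 0.265 0.36
cat > chk.py <<'E'
# overlay of the held bottle (at the TCP) in both views, fit of its silhouette; args: grasp pitch, peg no, file
import sys
from fitall import *
from ik import peg,AX
from cell import eyes,r
th,pg,fn=float(sys.argv[1]),int(sys.argv[2]),sys.argv[3]
s=r.sense(); Rb=R.from_quat(s["tool_rot"])*R.from_euler('y',-th)*R.from_euler('x',np.pi)
print("bottle x",Rb.as_matrix()[:,0].round(3),"AX",AX.round(3))
pos=s["position"]; mouth=pos-95*Rb.as_matrix()[:,0]; d=mouth-peg(pg); print("mouth-foot along axis",(d@AX).round(1),"lateral",(d-(d@AX)*AX).round(1))
ims=[]
for n in("side","top"):
    p=eyes.read_camera(n); ov=[X@Rb.as_matrix().T+pos for X in BOTTLE]; pk=[cyl(peg(pg),peg(pg)+62*AX,6)]
    c=proj(p,mouth[None])[0]; x0,y0=(c-45).astype(int)
    ims.append(cv2.resize(overlay(p,[ov,pk])[y0*3:y0*3+270,x0*3:x0*3+270],(400,400)))
cv2.imwrite(fn,np.hstack(ims))
E
python3 chk.py -0.6 4 pics/p4.png
```

```text
position: [673.9, 293.6, 239.6]
grip_force: 83.4
t 27.23 pos [673.9 293.6 239.6] x [0.904 0.244 0.351] z [ 0.34   0.09  -0.936] j [ 0.752  0.269 -0.279  0.256 -0.72   0.916] F [-0.1 -0.5 -2.4] w 47.0 grip 83.4
row [-0.017 -0.067  0.133] [ 0.002  0.001 -0.001]
bottle x [0.554 0.151 0.819] AX [0.554 0.15  0.819]
mouth-foot along axis 98.9 lateral [-6.2 -8.7  5.8]
```

View pics/p4.png

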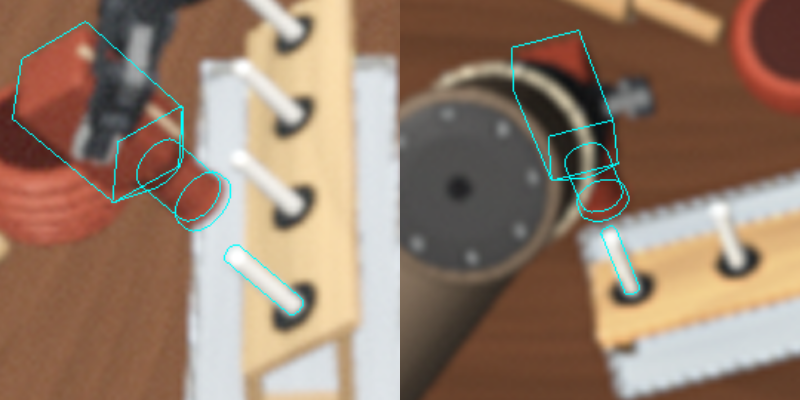

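Both panels: the held bottle matches its overlay, and peg 4 lies in line with the neck, about 28 mm beyond it. Now align and insert.

```bash
python3 -m creep '[{"translation":[-0.01,-0.04,0.08],"dr":[0,0,0]},{"translation":[-0.017,-0.067,0.133],"dr":[0.002,0.001,-0.001]},{"translation":[-0.017,-0.067,0.133],"dr":[0.002,0.001,-0.001]},{"translation":[-0.017,-0.067,0.133],"dr":[0.002,0.001,-0.001]}]' | grep -E "position|contact|grip_"
python3 plan.py 675.2 300.8 226.5 0.265 0.36
python3 chk.py -0.6 4 pics/p4b.png
```

```text
position: [673.3, 298.8, 228.7]
contact_force: [-0.8, 0.0, -3.2]
grip_force: 83.4
t 27.82 pos [673.3 298.8 228.7] x [0.902 0.245 0.355] z [ 0.342  0.094 -0.935] j [ 0.758  0.277 -0.298  0.266 -0.69   0.899] F [-0.8  0.  -3.2] w 47.0 grip 83.4
row [ 0.014 -0.014  0.029] [-0.001 -0.003 -0.   ]
bottle x [0.552 0.149 0.821] AX [0.554 0.15  0.819]
mouth-foot along axis 90.4 lateral [-1.9 -1.9  1.7]
```

```bash
python3 -m creep '[{"translation":[0.014,-0.014,0.029],"dr":[0,0,0]},{"translation":[-0.07,-0.014,0.085],"dr":[0,0,0]},{"translation":[-0.15,-0.014,0.14],"dr":[0,0,0]},{"translation":[-0.23,-0.014,0.2],"dr":[0,0,0]},{"translation":[-0.316,-0.014,0.255],"dr":[0,0,0]},{"translation":[-0.316,-0.014,0.255],"dr":[0,0,0]}]' | grep -E "position|contact|grip_"
python3 plan.py 653 294.8 185.5 0.265 0.36
python3 chk.py -0.6 4 pics/p4b.png
```

```text
position: [652.2, 294.4, 192.2]
contact_force: [-0.5, 0.4, -3.0]
grip_force: 83.4
t 28.68 pos [652.2 294.4 192.2] x [0.903 0.245 0.353] z [ 0.341  0.092 -0.936] j [ 0.773  0.276 -0.406  0.312 -0.593  0.829] F [-0.5  0.4 -3. ] w 47.1 grip 83.4
row [-0.016 -0.002  0.066] [-0.    -0.001  0.   ]
bottle x [0.553 0.15  0.82 ] AX [0.554 0.15  0.819]
mouth-foot along axis 48.2 lateral [ 0.2 -0.1 -0.1]
```

```bash
python3 -m creep '[{"translation":[-0.08,0,0.056],"dr":[0,0,0]},{"translation":[-0.16,0,0.113],"dr":[0,0,0]},{"translation":[-0.24,0,0.165],"dr":[0,0,0]},{"translation":[-0.3,0,0.21],"dr":[0,0,0]},{"translation":[-0.35,0,0.24],"dr":[0,0,0]},{"translation":[-0.35,0,0.24],"dr":[0,0,0]}]' | grep -E "position|contact|grip_"
python3 chk.py -0.6 4 pics/p4b.png
```

```text
position: [629.4, 288.4, 158.0]
contact_force: [0.7, -1.3, -3.4]
grip_force: 83.4
bottle x [0.552 0.15  0.82 ] AX [0.554 0.15  0.819]
mouth-foot along axis 6.7 lateral [ 0.5  0.2 -0.3]
```

```bash
python3 -m creep '[{"translation":[-0.02,0,0.015],"dr":[0,0,0]},{"translation":[-0.033,0,0.023],"dr":[0,0,0]},{"translation":[-0.033,0,0.023],"dr":[0,0,0]}]' | grep -E "position|contact|grip_"
python3 -m creep '[{"translation":[-0.008,0,0.006],"dr":[0,0,0]},{"translation":[-0.016,0,0.011],"dr":[0,0,0]},{"translation":[-0.016,0,0.011],"dr":[0,0,0]}]' | grep -E "position|contact|grip_"
python3 chk.py -0.6 4 pics/p4b.png
```

```text
position: [627.5, 288.0, 155.0]
contact_force: [0.2, -0.3, -3.2]
grip_force: 83.4
position: [626.4, 287.7, 153.5]
contact_force: [-0.3, 0.3, -2.8]
grip_force: 83.4
bottle x [0.552 0.149 0.82 ] AX [0.554 0.15  0.819]
mouth-foot along axis 1.2 lateral [ 0.6  0.3 -0.4]
```

```bash
python3 -m creep '[{"translation":[-0.008,0,0.006],"dr":[0,0,0]},{"translation":[-0.016,0,0.011],"dr":[0,0,0]},{"translation":[-0.016,0,0.011],"dr":[0,0,0]}]' | grep -E "position|contact|grip_"
python3 -m creep '[{"translation":[0,0,0],"dr":[0,0,0]},{"translation":[0,0,0],"dr":[0,0,0]},{"translation":[0,0,0],"dr":[0,0,0]},{"translation":[0,0,-0.2],"dr":[0,0,0]},{"translation":[0,0,-0.5],"dr":[0,0,0]},{"translation":[0,0,-1],"dr":[0,0,0]},{"translation":[0,0,-1],"dr":[0,0,0]}]' 0.27 | grep -E "position|contact|grip"
python3 plan.py 450 -319 250 0.11 -0.6
```

```text
position: [625.4, 287.4, 151.9]
contact_force: [0.9, 0.1, -3.4]
grip_force: 83.4
position: [592.1, 279.6, 250.6]
contact_force: [-0.4, 0.3, -1.1]
gripper_width: 62.3
grip_force: 0.0
t 31.73 pos [592.1 279.6 250.6] x [0.9   0.244 0.361] z [ 0.347  0.099 -0.933] j [ 0.837  0.124 -0.459  0.304 -0.694  0.793] F [-0.4  0.3 -1.1] w 62.3 grip 0.0
row [-2.741  5.401 -1.08 ] [ 0.013 -0.923  0.155]
```

```bash
python3 -m creep '[{"translation":[-0.25,0.5,-0.1],"dr":[0,0,0]},{"translation":[-0.5,1,-0.2],"dr":[0,0,0]},{"translation":[-0.5,1,-0.2],"dr":[0,0,0]}]' | grep -E "position"
python3 -m creep '[{"translation":[-0.25,0.5,-0.1],"dr":[0,0,0]},{"translation":[-0.5,1,-0.2],"dr":[0,0,0]},{"translation":[-0.5,1,-0.2],"dr":[0,0,0]}]' 0.1| grep -E "position"
python3 -m creep '[{"translation":[-0.25,0.5,-0.1],"dr":[0,-0.15,0]},{"translation":[-0.5,1,-0.2],"dr":[0,-0.3,0.05]},{"translation":[-0.5,1,-0.2],"dr":[0,-0.45,0.08]},{"translation":[-0.5,1,-0.2],"dr":[0.01,-0.6,0.1]},{"translation":[-0.5,1,-0.2],"dr":[0.01,-0.76,0.13]},{"translation":[-0.5,1,-0.2],"dr":[0.013,-0.923,0.155]},{"translation":[-0.5,1,-0.2],"dr":[0.013,-0.923,0.155]}]' | grep -E "position"
python3 plan.py 463 -319 150 0.11 -0.6
cat > meas.py <<'E'
from fitall import *
from cell import eyes
T,S=eyes.read_camera("top"),eyes.read_camera("side")
for nm,x,y,yaw in(("b1",606.3,-266.4,-.39),("b2",463,-319,.11)):
    M=[]
    for p,lo in((T,[0,120,170]),(S,[0,110,140])):
        hsv=cv2.cvtColor(p["pixels"],cv2.COLOR_BGR2HSV); m=cv2.morphologyEx(cv2.inRange(hsv,np.array(lo),np.array([10,255,255]))/255.,cv2.MORPH_CLOSE,np.ones((5,5)))
        M.append(m*cv2.dilate((sil(p,place(BOTTLE,x,y,yaw,24),(0,0,640,400))>0).astype(np.uint8),np.ones((23,23))))
    for P,m in(([T,S],M),([T],M[:1]),([S],M[1:])):
        v,c=fit(P,m,BOTTLE,x,y,yaw,24); print(nm,v.round(3),round(c,3))
ims=[cv2.resize(p["pixels"][y0:y0+150,x0:x0+200],(400,300),interpolation=cv2.INTER_CUBIC) for p,x0,y0 in((S,240,110),(T,210,130),)]
cv2.imwrite("pics/after.png",np.hstack(ims))
E
python3 meas.py
```

```text
position: [564.3, 164.5, 246.2]
position: [539.1, 54.4, 247.3]
position: [515.1, -52.9, 242.3]
t 33.35 pos [515.1 -52.9 242.3] x [ 0.811  0.084 -0.579] z [-0.575 -0.068 -0.815] j [ 0.229  0.479  0.072 -0.065 -1.778  1.455] F [ 0.6 -0.1 -0.6] w 77.1 grip 0.0
row [-0.112  2.582  1.233] [ 0.005  0.017 -0.005]
b1 [ 6.05766e+02 -2.67544e+02 -3.89000e-01] 0.232
b1 [ 6.05463e+02 -2.66073e+02 -4.45000e-01] 0.224
b1 [ 6.07453e+02 -2.68533e+02 -3.79000e-01] 0.235
b2 [ 4.61759e+02 -3.17799e+02  1.85000e-01] 0.252
b2 [ 4.61618e+02 -3.15862e+02  1.57000e-01] 0.267
b2 [ 4.61790e+02 -3.17903e+02  1.97000e-01] 0.234
```

View pics/after.png

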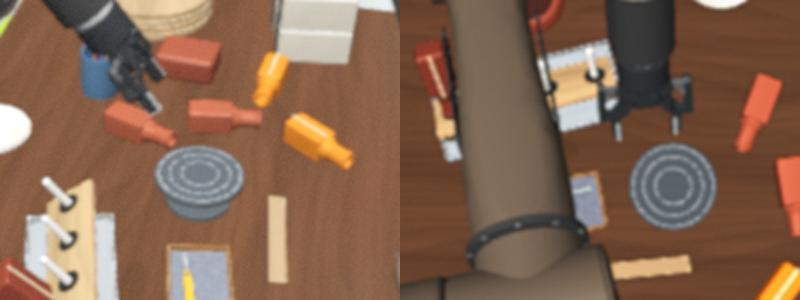

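Side panel: the seam bottle hangs on peg 4 (bottom left) and the scraper lies in its tray. Both finished bottles are unmoved. Next is bottle2.

```bash
python3 -m creep '[{"translation":[0,0.5,0],"dr":[0,0,0]},{"translation":[0,1,0],"dr":[0,0,0]},{"translation":[0,1,0],"dr":[0,0,0]}]' | grep -E "position"
python3 -m creep '[{"translation":[-0.05,0.5,0.1],"dr":[0,0,0]},{"translation":[-0.1,1,0.3],"dr":[0,0,0]},{"translation":[-0.1,1,0.3],"dr":[0,0,0]}]' | grep -E "position"
python3 plan.py 462 -318 110 0.14 -0.6
```

```text
position: [524.4, -155.7, 250.4]
position: [508.9, -257.3, 231.0]
t 34.2 pos [ 508.9 -257.3  231. ] x [ 0.819  0.083 -0.568] z [-0.564 -0.065 -0.823] j [-0.06   0.527  0.065  0.099 -1.705  1.717] F [0.5 0.  0.4] w 76.5 grip 0.0
row [0.251 0.546 1.3  ] [-0.014  0.003 -0.03 ]
```

```bash
python3 -m creep '[{"translation":[0.1,0.3,0.2],"dr":[0,0,0]},{"translation":[0.2,0.5,0.6],"dr":[-0.014,0,-0.03]},{"translation":[0.251,0.546,1],"dr":[-0.014,0.003,-0.03]},{"translation":[0.251,0.546,1],"dr":[-0.014,0.003,-0.03]}]' | grep -E "position"
python3 plan.py 462 -318 80 0.14 -0.6
```

```text
position: [478.6, -313.2, 133.5]
t 34.7 pos [ 478.6 -313.2  133.5] x [ 0.815  0.118 -0.568] z [-0.562 -0.08  -0.823] j [-0.136  0.589 -0.088  0.156 -1.481  1.788] F [0.1 0.7 0.6] w 76.9 grip 0.0
row [0.163 0.025 0.538] [0.    0.004 0.003]
```

```bash
python3 -m creep '[{"translation":[0.08,0.02,0.27],"dr":[0,0,0]},{"translation":[0.163,0.025,0.538],"dr":[0,0,0]},{"translation":[0.163,0.025,0.538],"dr":[0,0.004,0.003]},{"translation":[0.163,0.025,0.538],"dr":[0,0.004,0.003]}]' | grep -E "position"
python3 plan.py 462 -318 25 0.14 -0.6
python3 meas.py | grep b2
```

```text
position: [465.7, -318.9, 82.6]
t 35.2 pos [ 465.7 -318.9   82.6] x [ 0.82   0.115 -0.561] z [-0.555 -0.082 -0.828] j [-0.146  0.623 -0.161  0.166 -1.365  1.775] F [ 0.  -0.7  0.4] w 76.9 grip 0.0
row [ 0.294 -0.016  0.497] [ 0.003 -0.005 -0.   ]
b2 [ 4.61906e+02 -3.19569e+02  1.63000e-01] 0.273
b2 [ 4.60138e+02 -3.17388e+02  1.38000e-01] 0.321
b2 [ 4.63014e+02 -3.20230e+02  1.74000e-01] 0.22
```

```bash
python3 -m creep '[{"translation":[0.1,0,0.17],"dr":[0,0,0]},{"translation":[0.2,0,0.34],"dr":[0,0,0]},{"translation":[0.27,-0.01,0.45],"dr":[0.003,-0.005,0]},{"translation":[0.294,-0.01,0.497],"dr":[0.003,-0.005,0]},{"translation":[0.294,-0.01,0.497],"dr":[0.003,-0.005,0]}]' | grep -E "position|contact"
python3 plan.py 462 -318.3 24.5 0.14 -0.6
python3 -m creep '[{"translation":[0,0,0],"dr":[0,0,0]},{"translation":[0,0,0],"dr":[0,0,0]},{"translation":[0,0,0],"dr":[0,0,0]},{"translation":[0,0,0],"dr":[0,0,0]}]' 1 80 | grep -vE "t:"
```

```text
position: [459.8, -318.6, 22.4]
contact_force: [-0.2, -0.5, 0.6]
t 35.92 pos [ 459.8 -318.6   22.4] x [ 0.815  0.114 -0.569] z [-0.563 -0.077 -0.823] j [-0.149  0.693 -0.201  0.168 -1.267  1.759] F [-0.2 -0.5  0.6] w 76.6 grip 0.0
row [ 0.006 -0.    -0.03 ] [-0.002  0.005 -0.   ]
position: [460.8, -318.7, 23.6]
contact_force: [3.2, 2.8, 6.2]
gripper_width: 47.3
grip_force: 82.6
```

```bash
python3 -m creep '[{"translation":[-0.1,0,-0.15],"dr":[0,0,0]},{"translation":[-0.3,0,-0.44],"dr":[0,0,0]},{"translation":[-0.5,0,-0.73],"dr":[0,0,0]},{"translation":[-0.68,0,-1],"dr":[0,0,0]},{"translation":[-0.68,0,-1],"dr":[0,0,0]}]' | grep -E "position|contact|grip"
python3 -m creep '[{"translation":[-0.3,0,-0.44],"dr":[0,0,0]},{"translation":[-0.5,-0.3,-0.73],"dr":[0,0,0]},{"translation":[-0.6,-0.65,-0.85],"dr":[0,0,0]},{"translation":[-0.6,-1,-0.85],"dr":[0,0,0]},{"translation":[-0.6,-1,-0.85],"dr":[0,0,0]}]' | grep -E "position|contact|grip"
python3 plan.py 719.2 138.7 260 0.265 0.36
```

```text
position: [461.9, -319.1, 146.8]
contact_force: [-0.4, -0.2, -2.5]
gripper_width: 46.9
grip_force: 82.3
position: [445.4, -218.1, 248.1]
contact_force: [0.4, -1.2, -1.8]
gripper_width: 47.2
grip_force: 83.0
t 37.67 pos [ 445.4 -218.1  248.1] x [ 0.815  0.116 -0.568] z [-0.562 -0.077 -0.823] j [ 0.002  0.399 -0.095  0.077 -1.676  1.694] F [ 0.4 -1.2 -1.8] w 47.2 grip 83.0
row [ 2.579 -3.15  -1.915] [-0.017  0.919 -0.123]
```

```bash
python3 -m creep '[{"translation":[0.2,-0.3,-0.17],"dr":[0,0,0]},{"translation":[0.45,-0.65,-0.37],"dr":[0,0,0]},{"translation":[0.7,-1,-0.55],"dr":[0,0,0]},{"translation":[0.7,-1,-0.55],"dr":[0,0,0]}]' | grep -E "position|grip_"
python3 -m creep '[{"translation":[0.1,-0.15,-0.08],"dr":[0,0.12,-0.02]},{"translation":[0.2,-0.3,-0.17],"dr":[0,0.25,-0.04]},{"translation":[0.35,-0.5,-0.28],"dr":[-0.01,0.4,-0.06]},{"translation":[0.45,-0.65,-0.36],"dr":[-0.01,0.52,-0.08]},{"translation":[0.55,-0.8,-0.45],"dr":[-0.01,0.65,-0.1]},{"translation":[0.7,-1,-0.55],"dr":[-0.017,0.78,-0.11]},{"translation":[0.7,-1,-0.55],"dr":[-0.017,0.919,-0.123]},{"translation":[0.7,-1,-0.55],"dr":[-0.017,0.919,-0.123]},{"translation":[0.7,-1,-0.55],"dr":[-0.017,0.919,-0.123]}]' | grep -E "position|contact|grip"
python3 plan.py 719.2 138.7 240 0.265 0.36
```

```text
position: [521.4, -106.7, 252.3]
grip_force: 83.1
position: [594.0, 1.8, 259.4]
contact_force: [0.8, 0.7, -2.0]
gripper_width: 47.1
grip_force: 83.0
t 39.3 pos [594.    1.8 259.4] x [0.904 0.244 0.351] z [ 0.339  0.09  -0.936] j [ 0.352  0.023 -0.446  0.048 -0.745  1.452] F [ 0.8  0.7 -2. ] w 47.1 grip 83.0
row [ 1.398 -0.997  0.73 ] [ 0.002  0.001 -0.002]
```

```bash
python3 -m creep '[{"translation":[0.3,-0.22,0.1],"dr":[0,0,0]},{"translation":[0.6,-0.43,0.2],"dr":[0,0,0]},{"translation":[0.9,-0.65,0.3],"dr":[0,0,0]},{"translation":[0.9,-0.65,0.3],"dr":[0,0,0]}]' | grep -E "position|grip_"
python3 plan.py 719.2 138.7 226.5 0.265 0.36
```

```text
position: [671.1, 91.7, 261.8]
grip_force: 83.1
t 39.8 pos [671.1  91.7 261.8] x [0.904 0.245 0.35 ] z [ 0.338  0.09  -0.937] j [ 0.46   0.159 -0.309  0.102 -0.754  1.313] F [-0.6  0.1 -3.2] w 47.1 grip 83.1
row [ 0.427 -0.329  0.535] [ 0.002  0.002 -0.   ]
```

```bash
python3 -m creep '[{"translation":[0.2,-0.16,0.2],"dr":[0,0,0]},{"translation":[0.4,-0.329,0.4],"dr":[0,0,0]},{"translation":[0.427,-0.329,0.535],"dr":[0.002,0.002,0]},{"translation":[0.427,-0.329,0.535],"dr":[0.002,0.002,0]},{"translation":[0.427,-0.329,0.535],"dr":[0.002,0.002,0]}]' | grep -E "position|grip_"
python3 plan.py 719.2 138.7 226.5 0.265 0.36
python3 chk.py -0.6 2 pics/p2.png
```

```text
position: [717.0, 136.4, 228.1]
grip_force: 83.1
t 40.42 pos [717.  136.4 228.1] x [0.903 0.243 0.354] z [ 0.341  0.093 -0.935] j [ 0.493  0.266 -0.26   0.124 -0.695  1.26 ] F [-0.5 -0.9 -1.2] w 47.4 grip 83.1
row [ 0.02  -0.017  0.025] [-0.001 -0.002 -0.002]
bottle x [0.553 0.148 0.82 ] AX [0.554 0.15  0.819]
mouth-foot along axis 89.7 lateral [-2.  -2.1  1.7]
```

View pics/p2.png

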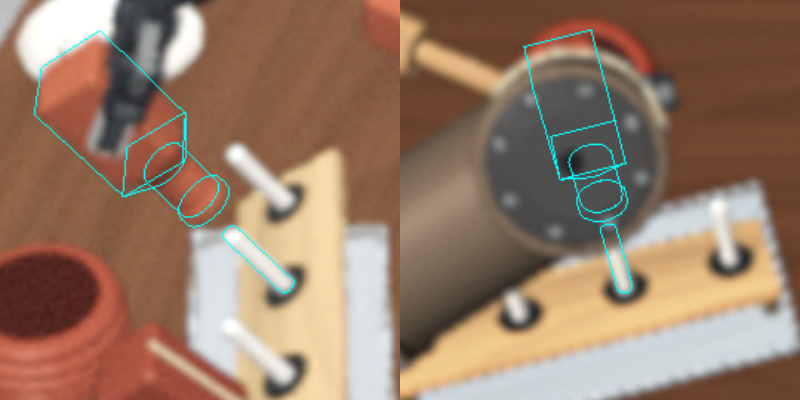

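Bottle2 matches its overlay and points at peg 2, so I insert it.

```bash
python3 -m creep '[{"translation":[0.02,-0.017,0.025],"dr":[0,0,0]},{"translation":[-0.06,-0.017,0.08],"dr":[0,-0.002,-0.002]},{"translation":[-0.14,-0.017,0.137],"dr":[0,-0.002,-0.002]},{"translation":[-0.22,-0.017,0.195],"dr":[0,-0.002,-0.002]},{"translation":[-0.31,-0.017,0.251],"dr":[0,-0.002,-0.002]},{"translation":[-0.31,-0.017,0.251],"dr":[0,-0.002,-0.002]}]' | grep -E "position|contact|grip_"
python3 chk.py -0.6 2 pics/p2b.png
```

```text
position: [696.3, 133.2, 192.2]
contact_force: [0.4, 0.4, -2.5]
grip_force: 83.1
bottle x [0.555 0.151 0.818] AX [0.554 0.15  0.819]
mouth-foot along axis 48.4 lateral [-0.   0.8 -0.1]
```

```bash
python3 -m creep '[{"translation":[-0.08,0,0.056],"dr":[0,0,0]},{"translation":[-0.16,0.006,0.113],"dr":[0,0,0]},{"translation":[-0.24,0.006,0.165],"dr":[0,0,0]},{"translation":[-0.3,0.006,0.21],"dr":[0,0,0]},{"translation":[-0.35,0.006,0.24],"dr":[0,0,0]},{"translation":[-0.35,0.006,0.24],"dr":[0,0,0]}]' | grep -E "position|contact|grip_"
python3 chk.py -0.6 2 pics/p2b.png
python3 -m creep '[{"translation":[-0.02,0,0.015],"dr":[0,0,0]},{"translation":[-0.041,0,0.028],"dr":[0,0,0]},{"translation":[-0.041,0,0.028],"dr":[0,0,0]}]' | grep -E "position|contact|grip_"
python3 -m creep '[{"translation":[-0.01,0,0.006],"dr":[0,0,0]},{"translation":[-0.02,0,0.014],"dr":[0,0,0]},{"translation":[-0.02,0,0.014],"dr":[0,0,0]}]' | grep -E "position|contact|grip_"
python3 chk.py -0.6 2 pics/p2b.png
```

```text
position: [673.6, 126.6, 158.2]
contact_force: [0.6, 0.2, -1.8]
grip_force: 83.1
bottle x [0.554 0.151 0.819] AX [0.554 0.15  0.819]
mouth-foot along axis 6.9 lateral [ 0.3  0.4 -0.3]
position: [671.0, 125.8, 154.2]
contact_force: [0.3, 0.3, -2.7]
grip_force: 83.1
position: [669.8, 125.6, 152.4]
contact_force: [0.2, 0.2, -2.6]
grip_force: 83.1
bottle x [0.554 0.151 0.819] AX [0.554 0.15  0.819]
mouth-foot along axis -0.1 lateral [ 0.4  0.4 -0.4]
```

```bash
python3 -m creep '[{"translation":[-0.008,0,0.006],"dr":[0,0,0]},{"translation":[-0.016,0,0.011],"dr":[0,0,0]},{"translation":[-0.016,0,0.011],"dr":[0,0,0]}]' | grep -E "position|contact|grip_"
python3 -m creep '[{"translation":[0,0,0],"dr":[0,0,0]},{"translation":[0,0,0],"dr":[0,0,0]},{"translation":[0,0,0],"dr":[0,0,0]},{"translation":[0,0,-0.2],"dr":[0,0,0]},{"translation":[0,0,-0.5],"dr":[0,0,0]},{"translation":[0,0,-1],"dr":[0,0,0]},{"translation":[0,0,-1],"dr":[0,0,0]}]' 0.27 | grep -E "position|contact|grip"
python3 plan.py 560 -80 260 0 0
python3 meas.py | grep b1
```

```text
position: [669.1, 125.4, 151.2]
contact_force: [0.3, 0.0, -0.9]
grip_force: 83.2
position: [636.1, 116.7, 249.6]
contact_force: [0.1, 0.5, -0.5]
gripper_width: 62.1
grip_force: 0.0
t 44.33 pos [636.1 116.7 249.6] x [0.9   0.246 0.359] z [ 0.346  0.096 -0.933] j [ 0.534  0.111 -0.417  0.146 -0.693  1.207] F [ 0.1  0.5 -0.5] w 62.1 grip 0.0
row [-1.13   1.696 -0.55 ] [-0.049 -0.349  0.252]
b1 [ 6.06217e+02 -3.18908e+02 -3.72000e-01] 0.162
b1 [ 6.07204e+02 -3.19568e+02 -4.20000e-01] 0.206
b1 [ 6.05578e+02 -3.16446e+02 -3.25000e-01] 0.106
```

Bottle1 has been knocked from y ≈ −266 to ≈ −318, closer to the brush jar. I'll refit it there, then move it aside with a robot-leaning grasp before the tilted regrasp.

```bash
sed -i 's/("b1",606.3,-266.4,-.39),("b2",463,-319,.11)/("b1",606.5,-318.5,-.37),/; s/in(("b1",606.5,-318.5,-.37),)/in(("b1",606.5,-318.5,-.37),)/' meas.py
python3 meas.py
python3 - <<'E'
from fitall import *
from cell import eyes
p=eyes.read_camera("top"); X=cloud(p).reshape(-1,3)
m=(X[:,0]>560)&(X[:,0]<820)&(X[:,1]>-480)&(X[:,1]<-335)&(X[:,2]>70)
k=X[m]; print("jar",k.min(0).round(0),k.max(0).round(0))
from ik import *; from plan import Rt
sd=np.array([-.2,.6,-.2,0,-.9,1.4])
for z in(120,24): sd,e=IK(np.array([588,-311,z]),Rt(-.37,.25),sd); print(round(e,3),sd.round(2))
E
```

```text
b1 [ 6.05554e+02 -3.18007e+02 -3.58000e-01] 0.237
b1 [ 6.05383e+02 -3.16058e+02 -3.90000e-01] 0.238
b1 [ 6.05550e+02 -3.17687e+02 -3.28000e-01] 0.224
jar [ 656. -425.   71.] [ 726. -356.  183.]
0.0 [-0.17  0.32 -0.42  0.09 -0.59  1.3 ]
0.0 [-0.17  0.45 -0.52  0.14 -0.36  1.24]
```

```bash
python3 -m creep '[{"translation":[-0.3,0.5,-0.1],"dr":[0,0,0]},{"translation":[-0.5,1,-0.2],"dr":[0,0,0]},{"translation":[-0.5,1,-0.2],"dr":[0,0,0]}]' | grep -E "position"
python3 -m creep '[{"translation":[-0.2,0.5,-0.1],"dr":[0,0,0.1]},{"translation":[-0.2,1,-0.1],"dr":[0,-0.08,0.25]},{"translation":[-0.2,1,-0.1],"dr":[0,-0.15,0.42]},{"translation":[-0.2,1,-0.1],"dr":[0,-0.15,0.5]},{"translation":[-0.2,1,-0.1],"dr":[0,-0.15,0.5]}]' 0.1| grep -E "position"
python3 plan.py 586.9 -310.5 150 -0.36 0.2
```

```text
position: [608.6, 2.4, 244.7]
position: [614.3, -96.9, 246.3]
t 45.58 pos [614.3 -96.9 246.3] x [ 0.954 -0.256  0.159] z [ 0.188  0.094 -0.978] j [ 0.112  0.176 -0.212 -0.087 -0.986  1.248] F [-0.7 -0.1  0.8] w 76.6 grip 0.0
row [0.133 2.252 0.69 ] [-0.15   0.045  0.089]
```

```bash
python3 -m creep '[{"translation":[0.05,0.5,0],"dr":[-0.08,0.02,0.05]},{"translation":[0.06,1,0],"dr":[-0.15,0.045,0.089]},{"translation":[0.06,1,0],"dr":[-0.15,0.045,0.089]}]' | grep -E "position"
python3 -m creep '[{"translation":[0,0.5,0.1],"dr":[0,0,0]},{"translation":[0,1,0.3],"dr":[0,0,0]},{"translation":[0,1,0.3],"dr":[0,0,0]},{"translation":[0,1,0.3],"dr":[0,0,0]}]' | grep -E "position"
python3 plan.py 586.9 -310.5 90 -0.36 0.2
```

```text
position: [594.6, -195.6, 233.3]
position: [567.1, -290.0, 205.6]
t 46.45 pos [ 567.1 -290.   205.6] x [ 0.917 -0.345  0.201] z [ 0.188 -0.07  -0.98 ] j [-0.142  0.212 -0.321  0.057 -0.84   1.32 ] F [0.  0.2 0.9] w 77.2 grip 0.0
row [0.02  0.123 1.184] [-0.001 -0.002  0.001]
```

```bash
python3 -m creep '[{"translation":[0.01,0.12,0.3],"dr":[0,0,0]},{"translation":[0.02,0.123,0.7],"dr":[0,0,0]},{"translation":[0.02,0.123,1],"dr":[0,0,0]},{"translation":[0.02,0.123,1],"dr":[0,0,0]}]' | grep -E "position"
python3 plan.py 586.9 -310.5 24.5 -0.36 0.2
python3 meas.py
```

```text
position: [582.7, -308.0, 105.9]
t 46.95 pos [ 582.7 -308.   105.9] x [ 0.918 -0.344  0.197] z [ 0.185 -0.068 -0.98 ] j [-0.171  0.348 -0.389  0.061 -0.639  1.338] F [ 0.1 -0.4  0.4] w 76.7 grip 0.0
row [-0.113  0.009  0.808] [-0.001  0.002  0.002]
b1 [ 6.05838e+02 -3.17700e+02 -3.25000e-01] 0.54
b1 [ 5.95036e+02 -3.14013e+02 -4.18000e-01] 0.922
b1 [ 6.05946e+02 -3.18267e+02 -3.30000e-01] 0.155
```

```bash
python3 -m creep '[{"translation":[-0.04,0.005,0.27],"dr":[0,0,0]},{"translation":[-0.08,0.009,0.55],"dr":[0,0,0]},{"translation":[-0.1,0.009,0.72],"dr":[0,0.002,0.002]},{"translation":[-0.113,0.009,0.8],"dr":[0,0.002,0.002]},{"translation":[-0.113,0.009,0.8],"dr":[0,0.002,0.002]}]' | grep -E "position|contact"
python3 -m creep '[{"translation":[0,0,0],"dr":[0,0,0]},{"translation":[0,0,0],"dr":[0,0,0]},{"translation":[0,0,0],"dr":[0,0,0]},{"translation":[0,0,0],"dr":[0,0,0]}]' 1 80 | grep -vE "t:"
python3 -m creep '[{"translation":[0,0,-0.15],"dr":[0,0,0]},{"translation":[0.08,0,-0.4],"dr":[0,0,0]},{"translation":[0.12,0,-0.6],"dr":[0,0,0]},{"translation":[0.12,0,-0.6],"dr":[0,0,0]}]' | grep -vE "t:"
python3 plan.py 590 -209 85 -0.1 0.2
```

```text
position: [587.9, -312.0, 28.2]
contact_force: [-0.1, 0.5, 0.4]
position: [588.5, -312.2, 29.1]
contact_force: [-1.6, 2.9, 6.6]
gripper_width: 47.1
grip_force: 82.7
position: [587.8, -312.3, 91.0]
contact_force: [-0.2, 0.6, -2.0]
gripper_width: 47.1
grip_force: 82.0
t 48.67 pos [ 587.8 -312.3   91. ] x [ 0.915 -0.347  0.206] z [ 0.193 -0.071 -0.979] j [-0.176  0.372 -0.398  0.064 -0.597  1.335] F [-0.2  0.6 -2. ] w 47.1 grip 82.0
row [-0.351 -0.973 -0.011] [ 0.049 -0.007 -0.246]
```

```bash
python3 -m creep '[{"translation":[-0.1,-0.3,0],"dr":[0.01,0,-0.08]},{"translation":[-0.2,-0.6,0],"dr":[0.03,0,-0.16]},{"translation":[-0.35,-0.97,0],"dr":[0.049,-0.007,-0.246]},{"translation":[-0.35,-0.97,0],"dr":[0.049,-0.007,-0.246]},{"translation":[-0.35,-0.97,0],"dr":[0.049,-0.007,-0.246]}]' | grep -E "position|grip"
python3 plan.py 590 -209 30 -0.1 0.2
```

```text
position: [588.8, -209.1, 81.0]
gripper_width: 46.4
grip_force: 82.2
t 49.3 pos [ 588.8 -209.1   81. ] x [ 0.976 -0.098  0.195] z [ 0.194 -0.019 -0.981] j [-0.02   0.335 -0.471  0.028 -0.57   1.469] F [-0.6  0.4 -0.8] w 46.4 grip 82.2
row [-0.088 -0.002  0.502] [-0.     0.004  0.   ]
```

```bash
python3 -m creep '[{"translation":[-0.03,0,0.17],"dr":[0,0,0]},{"translation":[-0.06,0,0.34],"dr":[0,0.004,0]},{"translation":[-0.075,0,0.43],"dr":[0,0.004,0]},{"translation":[-0.075,0,0.43],"dr":[0,0.004,0]}]' | grep -E "position|contact|grip"
python3 -m creep '[{"translation":[-0.006,0,0.035],"dr":[0,0,0]},{"translation":[-0.012,0,0.07],"dr":[0,0,0]},{"translation":[-0.012,0,0.07],"dr":[0,0,0]}]' | grep -E "position|contact|grip"
```

```text
position: [589.7, -209.8, 37.0]
contact_force: [-0.3, 0.3, -2.5]
gripper_width: 47.1
grip_force: 82.2
position: [590.5, -209.2, 30.7]
contact_force: [-0.1, 0.2, -1.4]
gripper_width: 47.0
grip_force: 82.2
```

```bash
python3 -m creep '[{"translation":[-0.002,0,0.014],"dr":[0,0,0]},{"translation":[-0.002,0,0.014],"dr":[0,0,0]}]' | grep -E "position|contact|grip"
python3 -m creep '[{"translation":[0,0,0],"dr":[0,0,0]},{"translation":[0,0,0],"dr":[0,0,0]},{"translation":[0,0,0],"dr":[0,0,0]},{"translation":[0,0,-0.2],"dr":[0,0,0]},{"translation":[0,0,-0.6],"dr":[0,0,0]},{"translation":[0,0,-1],"dr":[0,0,0]},{"translation":[0,0,-1],"dr":[0,0,0]}]' 0.1 | grep -E "position|contact|grip"
sed -i 's/606.5,-318.5,-.37/609.8,-211,-.1/; s#pics/after#pics/after2#' meas.py; python3 meas.py; python3 plan.py 610 -211 150 -0.1 -0.5
```

```text
position: [590.7, -209.2, 29.4]
contact_force: [-0.4, -0.8, -1.2]
gripper_width: 46.4
grip_force: 82.2
position: [572.4, -207.5, 131.2]
contact_force: [0.6, 0.2, -0.1]
gripper_width: 76.8
grip_force: 0.0
b1 [ 6.09497e+02 -2.15320e+02 -3.50000e-02] 0.51
b1 [ 646.507 -189.819   -1.284] 0.896
b1 [ 6.09466e+02 -2.15380e+02 -3.70000e-02] 0.105
t 51.4 pos [ 570.8 -207.3  127.8] x [ 0.975 -0.098  0.201] z [ 0.2   -0.019 -0.98 ] j [-0.017  0.248 -0.465  0.026 -0.657  1.469] F [ 0.4  0.3 -0.3] w 76.9 grip 0.0
row [ 0.431 -0.002 -0.139] [-0.001 -0.671  0.   ]
```

```bash
python3 -m creep '[{"translation":[0.1,0,-0.2],"dr":[0,-0.14,0]},{"translation":[0.25,0,-0.2],"dr":[0,-0.28,0]},{"translation":[0.4,0.03,-0.2],"dr":[0,-0.44,0]},{"translation":[0.431,0.03,-0.139],"dr":[0,-0.6,0]},{"translation":[0.431,0.03,-0.139],"dr":[0,-0.767,0]},{"translation":[0.431,0.03,-0.139],"dr":[0,-0.767,0]},{"translation":[0.431,0.03,-0.139],"dr":[0,-0.767,0]}]' | grep position
python3 plan.py 609.7 -212 90 -0.09 -0.6; python3 meas.py
```

```text
position: [609.6, -214.4, 147.6]
t 52.27 pos [ 609.6 -214.4  147.6] x [ 0.819 -0.082 -0.568] z [-0.565  0.057 -0.823] j [-0.053  0.74   0.312 -0.027 -1.746  1.527] F [-1.   0.1  0.5] w 76.9 grip 0.0
row [ 0.326 -0.024  0.475] [-0.005  0.003 -0.008]
b1 [ 6.08294e+02 -2.15320e+02 -7.70000e-02] 0.182
b1 [ 6.06544e+02 -2.14808e+02 -1.73000e-01] 0.228
b1 [ 6.08845e+02 -2.15929e+02 -4.20000e-02] 0.115
```

```bash
python3 -m creep '[{"translation":[0.16,0,0.24],"dr":[0,0,0]},{"translation":[0.326,-0.004,0.475],"dr":[-0.004,0.003,-0.008]},{"translation":[0.326,-0.004,0.475],"dr":[-0.004,0.003,-0.008]},{"translation":[0.326,-0.004,0.475],"dr":[-0.004,0.003,-0.008]}]' | grep position
python3 plan.py 609 -214 24.5 -0.09 -0.6
```

```text
position: [610.3, -214.1, 94.7]
t 52.88 pos [ 610.3 -214.1   94.7] x [ 0.825 -0.074 -0.561] z [-0.558  0.052 -0.828] j [-0.05   0.778  0.262 -0.024 -1.65   1.537] F [0.3 0.  0.1] w 76.5 grip 0.0
row [0.382 0.001 0.589] [-0.001 -0.005  0.001]
```

```bash
python3 -m creep '[{"translation":[0.13,0,0.2],"dr":[0,0,0]},{"translation":[0.26,0,0.4],"dr":[0,-0.005,0]},{"translation":[0.34,0,0.52],"dr":[0,-0.005,0]},{"translation":[0.375,0,0.575],"dr":[0,-0.005,0]},{"translation":[0.375,0,0.575],"dr":[0,-0.005,0]}]' | grep -E "position|contact"
python3 -m creep '[{"translation":[0,0,0],"dr":[0,0,0]},{"translation":[0,0,0],"dr":[0,0,0]},{"translation":[0,0,0],"dr":[0,0,0]},{"translation":[0,0,0],"dr":[0,0,0]}]' 1 80 | grep -vE "t:"
python3 -m creep '[{"translation":[-0.1,0,-0.15],"dr":[0,0,0]},{"translation":[-0.3,0,-0.44],"dr":[0,0,0]},{"translation":[-0.5,0,-0.73],"dr":[0,0,0]},{"translation":[-0.68,0,-1],"dr":[0,0,0]},{"translation":[-0.68,0,-1],"dr":[0,0,0]}]' | grep -E "position|contact|grip"
python3 plan.py 660 -20 250 0.265 0.36
```

```text
position: [608.2, -213.6, 22.9]
contact_force: [0.1, -0.1, 0.5]
position: [609.2, -213.6, 24.2]
contact_force: [4.2, 1.7, 5.0]
gripper_width: 47.3
grip_force: 82.5
position: [610.2, -214.4, 147.7]
contact_force: [0.0, -0.0, -2.5]
gripper_width: 47.1
grip_force: 82.2
t 54.62 pos [ 610.2 -214.4  147.7] x [ 0.823 -0.074 -0.564] z [-0.561  0.052 -0.826] j [-0.051  0.738  0.309 -0.024 -1.74   1.535] F [ 0.  -0.  -2.5] w 47.1 grip 82.2
row [-0.31  -1.982 -1.024] [-0.043  0.905 -0.35 ]
```

```bash
python3 -m creep '[{"translation":[-0.2,-0.1,-0.3],"dr":[0,0,0]},{"translation":[-0.4,-0.4,-0.7],"dr":[0,0,0]},{"translation":[-0.4,-0.7,-0.95],"dr":[0,0,0]},{"translation":[-0.4,-0.9,-0.95],"dr":[0,0,0]},{"translation":[-0.4,-0.9,-0.95],"dr":[0,0,0]}]' | grep -E "position|grip_"
python3 -m creep '[{"translation":[0,-0.15,0],"dr":[0,0.12,-0.05]},{"translation":[0.05,-0.3,0],"dr":[0,0.25,-0.1]},{"translation":[0.1,-0.5,-0.05],"dr":[-0.02,0.4,-0.15]},{"translation":[0.1,-0.65,-0.05],"dr":[-0.03,0.52,-0.2]},{"translation":[0.1,-0.8,-0.05],"dr":[-0.03,0.65,-0.25]},{"translation":[0.1,-1,-0.05],"dr":[-0.04,0.78,-0.3]},{"translation":[0.1,-1,-0.05],"dr":[-0.043,0.905,-0.35]},{"translation":[0.1,-1,-0.05],"dr":[-0.043,0.905,-0.35]},{"translation":[0.1,-1,-0.05],"dr":[-0.043,0.905,-0.35]}]' | grep -E "position|contact|grip"
python3 plan.py 741.2 57.6 240 0.265 0.36
```

```text
position: [637.6, -124.6, 243.5]
grip_force: 82.5
position: [657.5, -28.5, 243.1]
contact_force: [-0.3, 0.3, -1.4]
gripper_width: 47.0
grip_force: 82.6
t 56.38 pos [657.5 -28.5 243.1] x [0.906 0.244 0.345] z [ 0.332  0.092 -0.939] j [ 0.248  0.154 -0.311 -0.012 -0.754  1.594] F [-0.3  0.3 -1.4] w 47.0 grip 82.6
row [ 0.958 -0.613  0.387] [-0.002  0.008 -0.002]
```

```bash
python3 -m creep '[{"translation":[0.3,-0.2,0.1],"dr":[0,0,0]},{"translation":[0.62,-0.4,0.24],"dr":[0,0.008,0]},{"translation":[0.958,-0.613,0.387],"dr":[0,0.008,0]},{"translation":[0.958,-0.613,0.387],"dr":[0,0.008,0]},{"translation":[0.958,-0.613,0.387],"dr":[0,0.008,0]}]' | grep -E "position|grip_"
python3 plan.py 741.2 57.6 226.5 0.265 0.36
python3 chk.py -0.6 1 pics/p1.png
```

```text
position: [741.9, 58.3, 239.4]
grip_force: 82.7
t 57.0 pos [741.9  58.3 239.4] x [0.904 0.244 0.352] z [ 0.339  0.094 -0.936] j [ 0.353  0.286 -0.172  0.042 -0.755  1.456] F [-0.3  0.1 -2.2] w 47.2 grip 82.7
row [-0.054  0.005  0.118] [-0.002 -0.    -0.001]
bottle x [0.554 0.148 0.819] AX [0.554 0.15  0.819]
mouth-foot along axis 101.1 lateral [-5.4 -0.8  3.8]
```

View pics/p1.png

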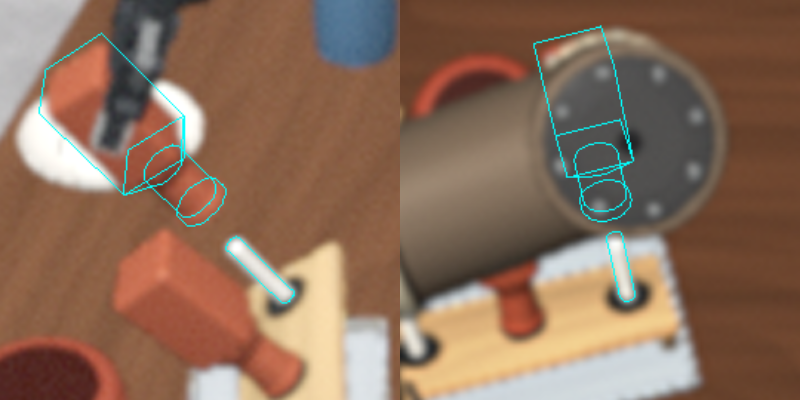

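Bottle1 matches its overlay, and the bottle on peg 2 is fully home with its lip on the board. Insert on peg 1.

```bash
python3 -m creep '[{"translation":[-0.03,0.005,0.06],"dr":[0,0,0]},{"translation":[-0.054,0.005,0.118],"dr":[0,0,0]},{"translation":[-0.054,0.005,0.118],"dr":[0,0,0]},{"translation":[-0.054,0.005,0.118],"dr":[0,0,0]}]' | grep -E "position|contact|grip_"
python3 plan.py 741.2 57.6 226.5 0.265 0.36
python3 chk.py -0.6 1 pics/p1b.png
```

```text
position: [741.2, 57.8, 228.2]
contact_force: [-0.0, -0.7, -1.6]
grip_force: 82.7
t 57.6 pos [741.2  57.8 228.2] x [0.902 0.244 0.355] z [ 0.342  0.095 -0.935] j [ 0.353  0.291 -0.192  0.043 -0.726  1.455] F [-0.  -0.7 -1.6] w 47.4 grip 82.7
row [-0.006  0.002  0.016] [-0.002 -0.003 -0.001]
bottle x [0.552 0.147 0.821] AX [0.554 0.15  0.819]
mouth-foot along axis 91.3 lateral [-0.6  0.2  0.4]
```

```bash
python3 -m creep '[{"translation":[-0.08,0,0.062],"dr":[0,-0.003,0]},{"translation":[-0.16,0,0.12],"dr":[0,-0.003,0]},{"translation":[-0.24,0,0.17],"dr":[0,-0.003,0]},{"translation":[-0.335,0,0.236],"dr":[0,-0.003,0]},{"translation":[-0.335,0,0.236],"dr":[0,-0.003,0]}]' | grep -E "position|contact|grip_"
python3 chk.py -0.6 1 pics/p1b.png
python3 -m creep '[{"translation":[-0.08,0,0.056],"dr":[0,0,0]},{"translation":[-0.16,0,0.113],"dr":[0,0,0]},{"translation":[-0.24,0,0.165],"dr":[0,0,0]},{"translation":[-0.3,0,0.21],"dr":[0,0,0]},{"translation":[-0.35,0,0.24],"dr":[0,0,0]},{"translation":[-0.35,0,0.24],"dr":[0,0,0]}]' | grep -E "position|contact|grip_"
python3 chk.py -0.6 1 pics/p1b.png
```

```text
position: [717.9, 51.6, 192.8]
contact_force: [-0.6, -0.6, -2.9]
grip_force: 82.7
bottle x [0.556 0.148 0.818] AX [0.554 0.15  0.819]
mouth-foot along axis 48.6 lateral [-0.6  0.4  0.3]
position: [695.1, 45.5, 158.9]
contact_force: [-0.2, 0.2, -2.4]
grip_force: 82.7
bottle x [0.555 0.148 0.819] AX [0.554 0.15  0.819]
mouth-foot along axis 7.3 lateral [-0.4  0.5  0.2]
```

```bash
python3 -m creep '[{"translation":[-0.02,0,0.015],"dr":[0,0,0]},{"translation":[-0.045,0,0.031],"dr":[0,0,0]},{"translation":[-0.045,0,0.031],"dr":[0,0,0]}]' | grep -E "position|contact|grip_"
python3 -m creep '[{"translation":[-0.01,0,0.006],"dr":[0,0,0]},{"translation":[-0.022,0,0.015],"dr":[0,0,0]},{"translation":[-0.022,0,0.015],"dr":[0,0,0]}]' | grep -E "position|contact|grip_"
python3 -m creep '[{"translation":[0,0,0],"dr":[0,0,0]},{"translation":[0,0,0],"dr":[0,0,0]},{"translation":[0,0,0],"dr":[0,0,0]},{"translation":[0,0,-0.2],"dr":[0,0,0]},{"translation":[0,0,-0.5],"dr":[0,0,0]},{"translation":[0,0,-1],"dr":[0,0,0]},{"translation":[0,0,-1],"dr":[0,0,0]}]' 0.27 | grep -E "position|contact|grip"
python3 -m creep '[{"translation":[0,0.3,-0.3],"dr":[0,0,0]},{"translation":[0,0.7,-0.5],"dr":[0,0,0]},{"translation":[0,1,-0.5],"dr":[0,0,0]},{"translation":[0,1,-0.5],"dr":[0,0,0]}]' | grep -E "position|contact|grip"
python3 -m creep '[{"translation":[-0.1,0.5,-0.1],"dr":[0,0,0]},{"translation":[-0.2,1,-0.1],"dr":[0,0,0]},{"translation":[-0.2,1,-0.1],"dr":[0,0,0]}]' | grep -E "position"
python3 -m creep '[{"translation":[-0.1,0.5,-0.1],"dr":[0,0,0]},{"translation":[-0.2,1,-0.1],"dr":[0,0,0]},{"translation":[-0.2,1,-0.1],"dr":[0,0,0]}]' | grep -E "position"
python3 - <<'E'
from fitall import *
from ik import peg,AX
from cell import eyes,r
ims=[]; ov=[]
Rb=np.c_[AX,np.cross([0,0,1],AX)/np.linalg.norm(np.cross([0,0,1],AX)),[0,0,0]]; Rb[:,2]=np.cross(Rb[:,0],Rb[:,1])
for i in(1,2,4): ov.append([X@Rb.T+peg(i)+95*AX for X in BOTTLE])
ov.append(place([box(-45,45,-7,7,-7,7),cyl([-45,0,0],[-95,0,0],4)],425.3,127.6,1.82,11))
for n in("side","top"):
    p=eyes.read_camera(n); a=overlay(p,ov)
    c=proj(p,[[560,120,60]])[0]*3; x0,y0=(c-[200,240]).astype(int); ims.append(a[y0:y0+480,x0:x0+400])
cv2.imwrite("pics/end.png",np.hstack(ims))
E
```

```text
position: [692.8, 45.0, 155.2]
contact_force: [1.5, -0.5, -1.2]
grip_force: 83.0
position: [692.9, 45.1, 155.0]
contact_force: [0.7, 0.7, 6.5]
grip_force: 83.8
position: [658.2, 35.2, 251.1]
contact_force: [-0.2, 0.7, 0.4]
gripper_width: 62.4
grip_force: 0.0
position: [666.5, -68.1, 292.0]
contact_force: [0.3, 0.0, 0.0]
gripper_width: 62.5
grip_force: 0.0
position: [670.8, -171.0, 293.2]
position: [675.5, -273.0, 294.9]
```

View pics/end.png

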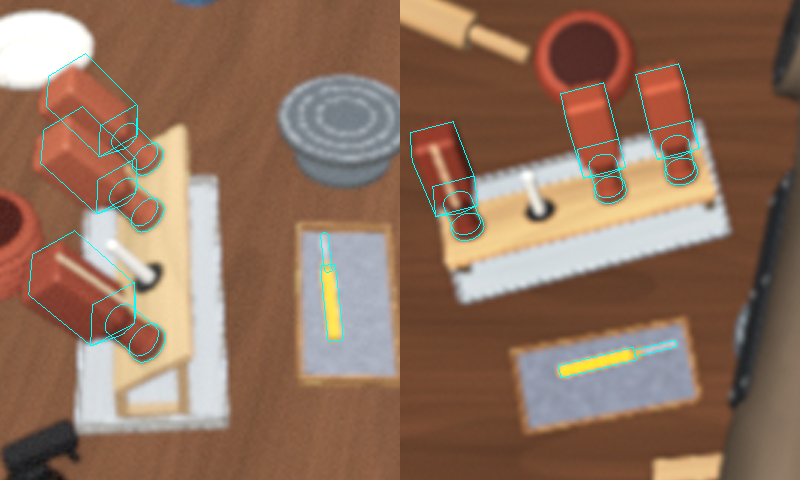

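The final picture shows all three bottles hanging on pegs 1, 2 and 4 with their lips on the board. The scraper lies in its tray at its starting spot and the robot is clear.

```bash
python3 -c "
from cell import hand_in,r
print(r.sense()['t']); print(hand_in())"
```

```text
62.25
the job is handed in; nothing more can be done
None
```

I ran the scraper along the seam at about 24 mm/s and roughly 4–6 N and laid it back in its tray, hung all three bottles (only two finished ones were there) on pegs 1, 2 and 4, and handed the job in at 62 s; the hand-in returned no verdict.

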